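V-block from the tool chest to the scan station

ROBOT

A 6-joint arm with a two-finger parallel gripper is mounted at the origin on the work surface. World frame = base frame: x ahead of the robot, y to its left, z up, the work surface at z = 0. Lengths are in m, angles in rad, forces in N, time in s.
With the tool pointing down it reaches from about 0.225 to 0.875 m from the base axis. Payload 3.4 kg.
Tool frame: the origin (TCP) lies at the very end of the fingers, on their centre line; the grasp point (between the pads) lies 19 mm behind it (manip.tcp_to_grasp is the distance from the TCP to the grasp point, in m); z points along the fingers, y is the line along which they close (so a half turn about z gives the same grasp; the last joint's range is limited). The gripper opens to 85 mm and grips with 20 to 120 N. Pads are 22 mm wide; open, the fingers measure 114 mm over their backs; the gripper's body (76 mm by 85 mm) begins 54 mm behind the grasp point. The pads swing forward as they close: fully open they stand 13 mm farther back than shut.
Start: joints at [-1.292, 0.276, 1.505, -0, 1.361, -0.121], TCP at [0.224, -0.53, 0.231] pointing down, gripper open.
Joint ranges: [-2.89, 2.89], [-0.75, 2.08], [0.22, 2.7], [-1.18, 4.32], [0.11, 2.71], [-2.7, 2.7]. Speed limits (rad/s): [2.57, 2.57, 3.14, 3.14, 3.14, 3.14].

INTERFACE

Orientations are given as a unit quaternion [w, x, y, z].
In Python, from rig import status, get_image, job, manip gives the robot as it stands.
- The arm moves only by the tool apply_moves, never from a script. Its arguments are lists of equal length, an entry for each row: "xyz": the shift along the tool's x, y, z each as a share of 0.3 m, from -1 to 1, a list of three; "rot": the turn, a rotation vector about the tool's x, y, z each as a share of 60 degrees, from -1 to 1, a list of three; "hand": the opening, from -1 (shut) to 1 (fully open). A call has 1 to 8 rows; each row shifts and turns the commanded pose from where the row before left it, along the tool's axes as they then stand; what a row does not reach is not made up. A row lasts 1/8 s, in which the tool goes at most 62.5 mm and 10.7 degrees, less where a joint would pass 70% of its speed; a pose out of reach is approached as far as the arm can. A call with a number of a shift or a turn outside -1 to 1 is refused whole. A call with a gripper value outside its range is refused whole. The fingers move at their own pace and stop on an object; "force" is the grip in N (left out, the last holds). Time passes only in rows, so rows that do not move let the fingers close. It gives the time, the measured TCP pose, the force, the opening and the grip force at its end, in the units of the state.
- status.get_state(): the state, without advancing time (a new reading comes with each control period).
- get_image(name): name is "scene" or "top" or "wrist"; returns a dict with "pixels" (384x512x3 uint8, red, green, blue), "fovy" (degrees; the focal length in pixels is half the picture's height over the tangent of half this angle, whatever the lens; pixels are square), "cx", "cy" (the principal point, pixels), "origin" and "orientation" of the camera in the world; the wrist camera has in their place "tool_from_camera" (4x4, takes a point from camera to tool coordinates, whose origin is the TCP and whose axes are the flange's). Camera axes: x right, y down, z forward; pixel columns grow to the right and rows downward; lengths in m; the calibration is good to about 2 mm. A picture is of the moment at which its call begins: read the wrist's pose just before it. There is no depth.
- job.sign_off(): hands the job in; it is judged then, once.
The state is a dict: "clock": time; "qpos": joint angles; "qd": joint speeds; "effort": joint torques, N m; "position": TCP position; "ee_rot": TCP orientation; "contact_force": force on the tool from outside, world axes, zero at the start; "moment": the same for the moment, N m; "width": finger opening in m; "gripper_force": force on a finger pad.
Only numpy, scipy, OpenCV 4.12 (cv2) and the standard library are available. Lean on these libraries where they do the work, as an engineer would, in place of code of your own. Each camera call takes 0.05 s, during which the arm holds its last target. There are 200 camera calls.

TASK

Pull the top drawer of the red tool chest open by its handle, take the steel V-block out and set it down, groove up, in the carrier's nest, with its long side along the rail. Then push the loaded carrier along its rail until it clicks in at the next station, under the green arch. Leave the lower drawer shut, keep the bushing in the top drawer, do not let the V-block drop, and do not disturb the other things on the bench.

Things in the scene. Friction and masses are not known exactly. Their poses are not given: they have to be found in the camera images.
- chest: fixed red tool chest, 240 deep (x) x 300 wide (y) x 154 mm tall, with two drawers, one above the other. Origin: centre of its underside on the table; its drawers open towards its own -x. A fixed shelf loaded with bins covers it and overhangs the front.
- shelf_edge (a point): middle of the lower front edge of that shelf, 205 mm above the table, 160 mm in front of the chest's origin; the shelf is 320 mm wide (y), its bins reach 272 mm. The pulls stick out only 16 mm beyond it, so the gripper's body cannot come down on them straight from above: lean the tool out of the front by 25 to 45 degrees. Axes as the chest's.
- top_drawer (a joint): opening of the top drawer in m: 0 shut, stop at 0.185; starts up to 0.02 ajar. About 2 N of friction; stays where left. Front panel 292 mm wide, 76 to 140 mm above the table, outer face 135 mm before the chest's origin when shut. Inside 260 mm wide, floor 84 mm above the table, walls to 128 mm; a low lengthwise divider (to 112 mm) makes two halves, each about 128 mm wide.
- top_drawer_pull (a point): centre of the crossbar of the top drawer's steel bow pull, 116 mm above the table, 35 mm out from the panel. The bow is 44 mm wide (along its y), 12 mm high; crossbar 12 mm thick; legs 9 mm wide behind both ends, 29 mm free gap behind the bar. Axes as the chest's. Moves with the drawer.
- low_drawer (a joint): opening of the lower drawer, same shape, 70 mm lower; starts shut, to be left shut.
- vblock: steel V-block 60 long (its x) x 40 wide (y) x 36 mm tall with a V groove along its top (14 mm deep, 26 mm wide at the top); about 0.2 to 0.45 kg. Origin: centre of its underside. It lies in the front part of the left or right half of the top drawer, long side roughly along the drawer's slide, hidden until the drawer is open.
- bushing: thick steel ring, 52 mm outside, 28 mm inside diameter, 34 mm tall, origin centre of its underside; in the other half of the top drawer. It stays in the drawer.
- carrier (a joint): travel of the carrier along the rail in m: 0 at its first station (where it starts), 0.13 at the scan station under the arch, 0.26 at the last one. A spring click stop holds it at each station: about 6 to 10 N to push it out; within about 9 mm of a station it is pulled in and centred. Friction about 1 N elsewhere.
- nest (a point): centre of the carrier's nest floor, 40 mm above the table, moving with the carrier. The carrier travels to its -y. The carrier is an aluminium plate 90 (x) x 130 mm (y); the nest is a flat rectangle 56 (x) x 76 mm (y) within a rim 8 mm high and 6 mm thick, for the V-block with its long side along the nest's y.
- push_plate (a point): top centre of the rear face of the dark steel push plate that stands at the carrier's trailing (+y) end: 70 mm wide (x), 8 mm thick, top 88 mm above the table, 50 mm tall. Face looks to nest's +y, 64 mm behind the nest's centre. Axes as the nest's.
- scan_station (a point): where the nest's centre must be at the scan station. A fixed green arch stands over it: posts 18 mm thick at x = +-92 mm, 30 mm along y; beam 50 mm wide in y, underside at 140 mm, top 194 mm above the table; a scan head hangs from it down to 112 mm. Axes as the nest's.
- jar: bystander, leave alone: amber glass jar with a black cap, 56 mm diameter, 75 mm tall, standing beside the path of the drawer, on the side away from the robot; origin at its underside
- carton: bystander, leave alone: small cardboard carton 70 x 50 x 45 mm, beside the chest's front on the robot's side; origin at its underside
- can: bystander, leave alone: white spray can, 58 mm diameter, 170 mm tall, standing beyond the rail; origin at its underside
- setting_disc: bystander, leave alone: solid steel disc, 48 mm diameter, 40 mm tall, standing beyond the rail; origin at its underside
- screwdriver: bystander, leave alone: screwdriver lying on the robot's side of the rail, about 200 mm long along its x; origin at its underside
- wrench: bystander, leave alone: steel wrench lying beyond the rail, along its x; origin at its underside
- stand: bystander, fixed measuring stand: 70 mm base, 16 mm post 290 mm tall, arm with a dial pointing to its +x; origin under the base

How it is judged:
On the way, in this order (a step that is already met when the one before it is completed fails the run):
1. the top drawer is open by more than 100 mm (value of joint top_drawer above 0.1 m), for 0.2 s.
2. the V-block rests upright in the carrier's nest, let go of, with the carrier still at its first station (x of vblock in the frame of nest between -0.012 and 0.012 m and y of vblock in the frame of nest between -0.012 and 0.012 m and z of vblock in the frame of nest between -0.004 and 0.004 m and angle between vblock's own z axis and vertical below 0.1 rad and angle between the x axis of vblock and the y axis of nest, either way round below 0.3 rad and value of joint carrier between -0.02 and 0.02 m and contact force between vblock and the fingers below 0.1 N and linear speed of vblock below 0.03 m/s), for 0.2 s.
At the end, for the whole second after the job is handed in: The V-block stands groove up in the nest (centre within 12 mm in both directions, height within 4 mm, long side along the rail within 0.3 rad), let go of and at rest, and the carrier rests at the scan station within 6 mm; the lower drawer is shut (under 10 mm). The top drawer may stay open (x of vblock in the frame of nest between -0.012 and 0.012 m and y of vblock in the frame of nest between -0.012 and 0.012 m and z of vblock in the frame of nest between -0.004 and 0.004 m and angle between vblock's own z axis and vertical below 0.1 rad and angle between the x axis of vblock and the y axis of nest, either way round below 0.3 rad and value of joint carrier between 0.124 and 0.136 m and velocity of joint carrier between -0.01 and 0.01 m/s and linear speed of vblock below 0.02 m/s and value of joint low_drawer below 0.01 m and contact force between vblock and the fingers below 0.1 N); the robot touches nothing.
It fails at once if a bystander on the bench is moved more than 25 mm (distance of any of jar, carton, can, setting_disc, screwdriver, wrench from where it was at the start of the episode above 0.025 m).
It fails at once if a standing bystander is tipped over (angle between any of jar, carton, can, setting_disc's own z axis and vertical above 0.5 rad).
It fails at once if the lower drawer is opened more than 15 mm (value of joint low_drawer above 0.015 m).
It fails at once if the bushing leaves the top drawer (lifted more than 40 mm off its floor, or fallen below it) (height (world z) of bushing above 0.124 m or height (world z) of bushing below 0.07 m).
It fails at once if the V-block is let go of in the air over the carrier (more than 15 mm above the nest floor with nothing touching it) or falls to the table ((horizontal distance between vblock and nest below 0.08 m and z of vblock in the frame of nest above 0.015 m and contact force between vblock and anything else below 0.02 N) or height (world z) of vblock below 0.03 m).
It also fails if it takes over 72 s, if anything falls off the work surface, if the arm or the gripper's body presses on something with over 40 N, if the wrist force passes 120 N, or if a joint passes its speed limit or range.

## Working session

There is one attempt and no reset: what is moved stays moved. The work goes in short steps, Python scripts to look and compute and a tool call to move; the robot and the scene stay as the last step left them, time stands still between calls to the robot, and variables do not carry over. Pictures are saved under pics/ and viewed, at most 13 in all, crops included, and the job is handed in when it is done.

Besides the shell and the picture viewer there is one more tool, called after "Request:" by a JSON object that holds its "name" and its "arguments". apply_moves: Moves the arm, as the interface text tells. Its arguments: {"type":"object","properties":{"xyz":{"type":"array","items":{"type":"array","items":{"type":"number","minimum":-1,"maximum":1}}},"rot":{"type":"array","items":{"type":"array","items":{"type":"number","minimum":-1,"maximum":1}}},"hand":{"type":"array","items":{"type":"number"}},"force":{"type":"number"}},"required":["xyz","rot","hand"]}

```bash
mkdir -p pics; ls
cat > h.py <<'E'
import numpy as np, cv2
from scipy.spatial.transform import Rotation as R
from rig import status, get_image, job, manip
def q2R(q): return R.from_quat([q[1],q[2],q[3],q[0]]).as_matrix()
def pose():
    s=status.get_state(); return np.array(s["position"]), q2R(s["ee_rot"])
def grab(name,fn=None):
    p,Rt=pose(); im=get_image(name)
    f=192/np.tan(np.radians(im["fovy"])/2)
    if name=="wrist":
        T=np.array(im["tool_from_camera"]); o=p+Rt@T[:3,3]; Rc=Rt@T[:3,:3]
    else:
        o=np.array(im["origin"]); Rc=np.array(im["orientation"],float)
        Rc=q2R(Rc) if Rc.shape==(4,) else Rc
    if fn: cv2.imwrite(fn,im["pixels"][:,:,::-1])
    return dict(px=im["pixels"],f=f,cx=im["cx"],cy=im["cy"],o=o,R=Rc)
def ray(c,u,v):
    d=c["R"]@np.array([(u-c["cx"])/c["f"],(v-c["cy"])/c["f"],1]); return d/np.linalg.norm(d)
def onz(c,u,v,z):
    d=ray(c,u,v); return c["o"]+d*(z-c["o"][2])/d[2]
def tri(c1,a,c2,b):
    d1,d2=ray(c1,*a),ray(c2,*b)
    t=np.linalg.lstsq(np.c_[d1,-d2],c2["o"]-c1["o"],rcond=None)[0]
    p,q=c1["o"]+t[0]*d1,c2["o"]+t[1]*d2
    return (p+q)/2,np.linalg.norm(p-q)
def proj(c,P):
    x=c["R"].T@(np.array(P)-c["o"]); return c["f"]*x[0]/x[2]+c["cx"],c["f"]*x[1]/x[2]+c["cy"]
def save(c,n): np.savez(n,**c)
def load(n): d=np.load(n); return {k:d[k] for k in d}
E
python3 - <<'E'
from h import *
for n in("scene","top","wrist"):
    c=grab(n,f"pics/{n}0.png"); save(c,n+"0.npz"); print(n,c["f"],c["o"],c["R"].round(3).tolist())
a=[cv2.imread(f"pics/{n}0.png") for n in("scene","top","wrist")]
print(status.get_state()["clock"],manip.tcp_to_grasp)
E
```

```text
pics
scene 418.51711472896784 [ 0.32397354 -0.22784595  1.22539956] [[0.748, -0.625, 0.222], [-0.663, -0.706, 0.248], [0.002, -0.333, -0.943]]
top 418.0005402959404 [0.42120634 0.06327171 1.44676953] [[-0.026, -0.992, 0.126], [-0.999, 0.023, -0.023], [0.02, -0.126, -0.992]]
wrist 268.06827437746614 [ 0.29990706 -0.49880533  0.37367803] [[0.389, -0.872, -0.299], [-0.921, -0.368, -0.124], [-0.002, 0.324, -0.946]]
0.15 0.0187
```

View pics/scene0.png

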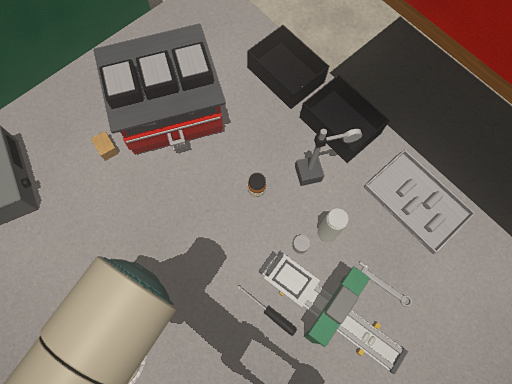

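View pics/top0.png

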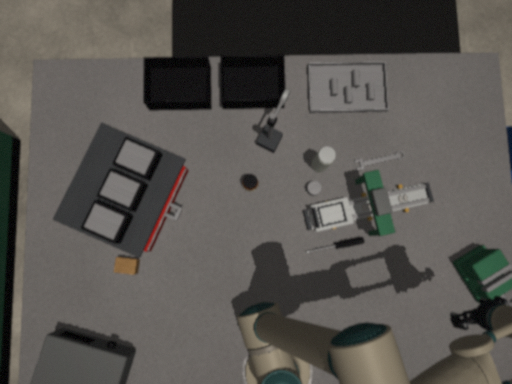

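The scene view shows the chest with its pull near (176,137) and the carrier's nest near (292,278). In the top view the pull is near (174,211), the nest near (332,214) and the arch near (377,203). I'll enlarge both areas next.

Run:
```python
from h import *
s,t=load("scene0.npz"),load("top0.npz")
def crop(c,u,v,w=80,h=60): return cv2.resize(c["px"][v:v+h,u:u+w,::-1],(400,300),interpolation=cv2.INTER_CUBIC)
a=np.vstack([np.hstack([crop(s,130,95),crop(t,130,160)]),np.hstack([crop(s,250,240),crop(t,300,180)])])
cv2.imwrite("pics/a.png",a)
for c,p in((s,(176,137)),(t,(174,211))): print(onz(c,*p,.116))
for c,p in((s,(292,278)),(t,(332,214))): print(onz(c,*p,.04))
```

```text
[0.52907365 0.32409563 0.116     ]
[0.52959266 0.31860569 0.116     ]
[ 0.51544651 -0.19567532  0.04      ]
[ 0.51278309 -0.19851047  0.04      ]
```

View pics/a.png

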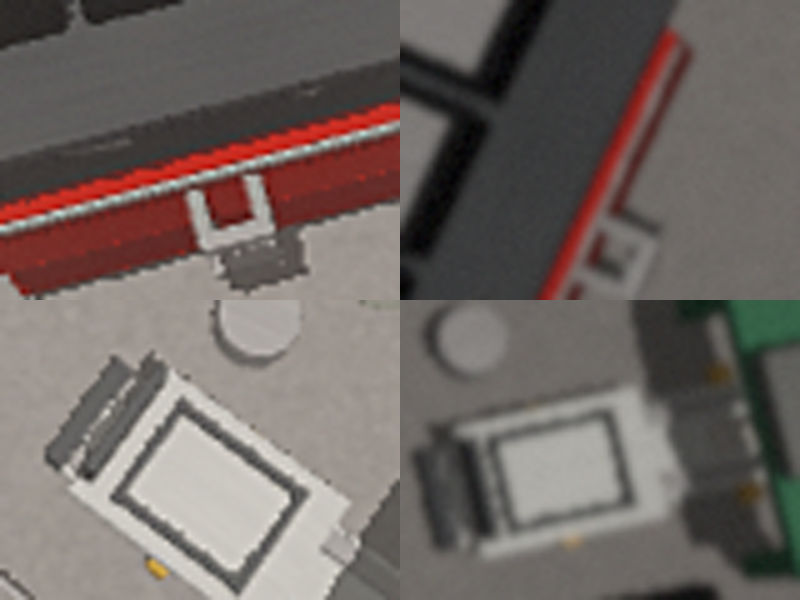

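The chest crops show the bow pull's crossbar near scene (177,142) and top (178,212). The carrier crops show the nest's dark rim and, at its left end, the push plate. Next I measure them by mask.

Run:
```python
from h import *
s,t=load("scene0.npz"),load("top0.npz")
# chest yaw: red line
for n,c,box in(("s",s,(115,100,235,155)),("t",t,(135,155,195,260))):
    x0,y0,x1,y1=box; im=c["px"][y0:y1,x0:x1].astype(int)
    m=(im[...,0]>150)&(im[...,1]<90)
    v,u=np.nonzero(m); L=cv2.fitLine(np.c_[u+x0,v+y0].astype(np.float32),cv2.DIST_HUBER,0,.01,.01).ravel()
    pr=(np.c_[u+x0,v+y0]-L[2:])@L[:2]
    A,B=L[2:]+L[:2]*pr.min(),L[2:]+L[:2]*pr.max()
    P,Q=onz(c,*A,.14),onz(c,*B,.14); d=Q-P
    print(n,m.sum(),A,B,P.round(4),Q.round(4),np.linalg.norm(d),np.degrees(np.arctan2(d[1],d[0])))
# nest: bright floor inside dark rim
for n,c,seed in(("s",s,(292,278)),("t",t,(332,214))):
    g=cv2.cvtColor(c["px"],cv2.COLOR_RGB2GRAY); m=(g>(185 if n=="s" else 175)).astype(np.uint8)
    k,lab,st,ce=cv2.connectedComponentsWithStats(m,connectivity=4); l=lab[seed[1],seed[0]]
    r=cv2.minAreaRect(np.argwhere(lab==l)[:,::-1].astype(np.float32))
    b=cv2.boxPoints(r); W=np.array([onz(c,*p,.04) for p in b]); e=[W[1]-W[0],W[2]-W[1]]
    print(n,g[seed[1],seed[0]],st[l],r,ce[l],"ctr",onz(c,*ce[l],.04).round(4),[(np.linalg.norm(x).round(4),np.degrees(np.arctan2(x[1],x[0])).round(1)) for x in e])
    cs=ce[l]; 
    if n=="s": a=cs
print(tri(s,a,t,cs))
```

```text
s 304 [123.10693615 139.40976992] [220.72235604 113.9360763 ] [0.4064 0.4065 0.14  ] [0.6692 0.2843 0.14  ] 0.2898258561994267 -24.930848454817426
t 1 [167. 203.] [167. 203.] [0.5532 0.3358 0.14  ] [0.5532 0.3358 0.14  ] 0.0 0.0
s 198 [276 264  32  30 507] ((291.5199890136719, 278.6400146484375), (26.80000114440918, 18.799999237060547), 36.86989974975586) [291.55621302 278.55621302] ctr [ 0.5135 -0.196   0.04  ] [(np.float64(0.0531), np.float64(10.4)), (np.float64(0.0736), np.float64(-78.9))]
t 173 [     0      0    512    384 196608] ((255.5, 191.5), (383.0, 511.0), 90.0) [255.5 191.5] ctr [0.5954 0.0581 0.04  ] [(np.float64(1.84), np.float64(-90.8)), (np.float64(1.3334), np.float64(174.2))]
(array([ 1.23924675, -0.01286428, -4.7890047 ]), np.float64(0.1404142167537756))
```

Run:
```python
from h import *
p,Rt=pose(); print(p,Rt.round(3).tolist()); im=get_image("wrist"); print(np.array(im["tool_from_camera"]).round(3).tolist())
print([a for a in dir(manip) if a[0]!="_"],status.get_state())
s,t=load("scene0.npz"),load("top0.npz")
# nest in top by local threshold
g=cv2.cvtColor(t["px"],cv2.COLOR_RGB2GRAY)
x0,y0=312,196; sub=g[y0:y0+36,x0:x0+42]; m=(sub>150).astype(np.uint8)
for th in (150,165,180,190):
    k,lab,st,ce=cv2.connectedComponentsWithStats((sub>th).astype(np.uint8),connectivity=4); l=lab[18,20]
    r=cv2.minAreaRect(np.argwhere(lab==l)[:,::-1].astype(np.float32)); c=ce[l]+[x0,y0]
    print(th,sub[18,20],st[l],r[1:],c,tri(s,(291.556,278.556),t,c))
```

```text
[ 0.22370508 -0.52927546  0.23065031] [[0.921, 0.389, -0.0], [0.389, -0.921, 0.001], [0.0, -0.001, -1.0]]
[[-0.001, -0.946, -0.324, 0.082], [1.0, -0.001, -0.001, 0.001], [0.0, -0.324, 0.946, -0.143], [0.0, 0.0, 0.0, 1.0]]
['MotionError', 'tcp_to_grasp'] {'clock': 0.2, 'qpos': array([-1.29199184e+00,  2.76363151e-01,  1.50562601e+00,  1.10847505e-05,
        1.36067824e+00, -1.21011802e-01]), 'qd': array([ 0.00167892, -0.00177357, -0.00087514,  0.00134468, -0.00049642,
       -0.00164525]), 'effort': array([-9.80415716e-04, -4.16712320e+01, -2.45789480e+01, -3.61998627e-04,
        7.97847431e-03,  8.54196799e-06]), 'position': array([ 0.2237319 , -0.52937913,  0.23077403]), 'ee_rot': array([-5.36129613e-04,  9.80084911e-01,  1.98578140e-01, -3.69498810e-05]), 'contact_force': array([ 0.17691171, -0.35393795,  1.18874415]), 'moment': array([ 0.02596607, -0.04027634, -0.03816387]), 'gripper_force': 0.0, 'width': 0.08518953748079455}
150 173 [  9   9  22  19 301] ((14.83029556274414, 20.441761016845703), 76.75948333740234) [331.6179402  213.78405316] (array([ 0.51295276, -0.19621293,  0.04491612]), np.float64(0.0005882211796225869))
165 173 [  9  10  22  17 247] ((13.096923828125, 18.91777801513672), 75.96376037597656) [331.57894737 213.68421053] (array([ 0.51324219, -0.1962363 ,  0.04386298]), np.float64(0.0008491328205292999))
180 173 [   0    0   42   36 1512] ((40.99999237060547, 34.99999237060547), -0.0) [332.5 213.5] (array([ 0.51223393, -0.19688258,  0.05524114]), np.float64(0.0025911868426434863))
190 173 [   0    0   42   36 1512] ((40.99999237060547, 34.99999237060547), -0.0) [332.5 213.5] (array([ 0.51223393, -0.19688258,  0.05524114]), np.float64(0.0025911868426434863))
```

```bash
cat >> h.py <<'E'
def plan(segs,p=None,Rt=None,hand=1):
    """segs: (target xyz world, tool rotvec deg, rows); prints rows in move units, up to 8 each"""
    p0,R0=pose(); p=p0 if p is None else np.array(p); Rt=R0 if Rt is None else Rt
    X=[];W=[]
    for tgt,rv,n in segs:
        st=p.copy()
        for i in range(n):
            d=st+(np.array(tgt)-st)*(i+1)/n-p
            x=(Rt.T@d/.3).round(3); w=(np.array(rv)/n/60).round(4)
            p=p+Rt@x*.3; Rt=Rt@R.from_rotvec(np.radians(w*60)).as_matrix(); X.append(x.tolist());W.append(w.tolist())
    for i in range(0,len(X),8): print("xyz",X[i:i+8],"\n rot",W[i:i+8])
    print("end",p.round(4),Rt.round(3).tolist()); return p,Rt
def leanR(yaw,lean):
    """tool with x horizontal-part at yaw+180 (deg), z leaning towards yaw by lean"""
    c=np.array([np.cos(np.radians(yaw)),np.sin(np.radians(yaw)),0]);k=np.array([0,0,1.]);a=np.radians(lean)
    z=np.sin(a)*c-np.cos(a)*k; x=-np.cos(a)*c-np.sin(a)*k
    return np.c_[x,np.cross(z,x),z]
E
python3 - <<'E'
from h import *
plan([((.45,.12,.30),(0,0,-222.2),24),((.502,.266,.20),(0,-35,0),6)])
print(leanR(65,35).round(3).tolist())
E
```

```text
xyz [[0.064, -0.071, -0.01], [0.075, -0.059, -0.009], [0.083, -0.047, -0.01], [0.09, -0.033, -0.009], [0.094, -0.018, -0.01], [0.095, -0.003, -0.009], [0.095, 0.013, -0.01], [0.091, 0.028, -0.009]] 
 rot [[0.0, 0.0, -0.1543], [0.0, 0.0, -0.1543], [0.0, 0.0, -0.1543], [0.0, 0.0, -0.1543], [0.0, 0.0, -0.1543], [0.0, 0.0, -0.1543], [0.0, 0.0, -0.1543], [0.0, 0.0, -0.1543]]
xyz [[0.086, 0.042, -0.01], [0.078, 0.055, -0.009], [0.068, 0.067, -0.01], [0.056, 0.077, -0.009], [0.043, 0.086, -0.01], [0.029, 0.091, -0.009], [0.013, 0.094, -0.01], [-0.001, 0.096, -0.009]] 
 rot [[0.0, 0.0, -0.1543], [0.0, 0.0, -0.1543], [0.0, 0.0, -0.1543], [0.0, 0.0, -0.1543], [0.0, 0.0, -0.1543], [0.0, 0.0, -0.1543], [0.0, 0.0, -0.1543], [0.0, 0.0, -0.1543]]
xyz [[-0.017, 0.094, -0.01], [-0.032, 0.09, -0.01], [-0.046, 0.084, -0.009], [-0.059, 0.075, -0.01], [-0.07, 0.065, -0.009], [-0.079, 0.052, -0.01], [-0.088, 0.039, -0.009], [-0.092, 0.025, -0.01]] 
 rot [[0.0, 0.0, -0.1543], [0.0, 0.0, -0.1543], [0.0, 0.0, -0.1543], [0.0, 0.0, -0.1543], [0.0, 0.0, -0.1543], [0.0, 0.0, -0.1543], [0.0, 0.0, -0.1543], [0.0, 0.0, -0.1543]]
xyz [[-0.086, 0.008, 0.056], [-0.079, 0.008, 0.064], [-0.073, 0.008, 0.072], [-0.065, 0.008, 0.078], [-0.057, 0.008, 0.086], [-0.047, 0.008, 0.09]] 
 rot [[0.0, -0.0972, 0.0], [0.0, -0.0972, 0.0], [0.0, -0.0972, 0.0], [0.0, -0.0972, 0.0], [0.0, -0.0972, 0.0], [0.0, -0.0972, 0.0]]
end [0.5019 0.266  0.1999] [[-0.345, -0.907, 0.241], [-0.742, 0.421, 0.521], [-0.574, 0.001, -0.819]]
[[-0.346, -0.906, 0.242], [-0.742, 0.423, 0.52], [-0.574, -0.0, -0.819]]
```

Request:
{"name": "apply_moves", "arguments": {"xyz": [[0.064,-0.071,-0.01],[0.075,-0.059,-0.009],[0.083,-0.047,-0.01],[0.09,-0.033,-0.009],[0.094,-0.018,-0.01],[0.095,-0.003,-0.009],[0.095,0.013,-0.01],[0.091,0.028,-0.009]], "rot": [[0,0,-0.154],[0,0,-0.154],[0,0,-0.154],[0,0,-0.154],[0,0,-0.154],[0,0,-0.154],[0,0,-0.154],[0,0,-0.154]], "hand": [1,1,1,1,1,1,1,1]}}

```text
clock: 1.2
position: [0.2998, -0.3123, 0.2541]
ee_rot: [-0.0, 0.662, 0.75, 0.0]
contact_force: [0.3, -0.8, -0.4]
width: 0.0853
gripper_force: 0.0
```

Request:
{"name": "apply_moves", "arguments": {"xyz": [[0.086,0.042,-0.01],[0.078,0.055,-0.009],[0.068,0.067,-0.01],[0.056,0.077,-0.009],[0.043,0.086,-0.01],[0.029,0.091,-0.009],[0.013,0.094,-0.01],[-0.001,0.096,-0.009]], "rot": [[0,0,-0.154],[0,0,-0.154],[0,0,-0.154],[0,0,-0.154],[0,0,-0.154],[0,0,-0.154],[0,0,-0.154],[0,0,-0.154]], "hand": [1,1,1,1,1,1,1,1]}}

```text
clock: 2.2
position: [0.3757, -0.0961, 0.2769]
ee_rot: [0.0, 0.078, 0.997, -0.0]
contact_force: [0.6, -0.2, 0.1]
width: 0.0852
gripper_force: 0.0
```

Request:
{"name": "apply_moves", "arguments": {"xyz": [[-0.017,0.094,-0.01],[-0.032,0.09,-0.01],[-0.046,0.084,-0.009],[-0.059,0.075,-0.01],[-0.07,0.065,-0.009],[-0.079,0.052,-0.01],[-0.088,0.039,-0.009],[-0.092,0.025,-0.01]], "rot": [[0,0,-0.154],[0,0,-0.154],[0,0,-0.154],[0,0,-0.154],[0,0,-0.154],[0,0,-0.154],[0,0,-0.154],[0,0,-0.154]], "hand": [1,1,1,1,1,1,1,1]}}

```text
clock: 3.2
position: [0.4525, 0.1198, 0.2999]
ee_rot: [-0.0, -0.537, 0.843, -0.0]
contact_force: [0.9, 1.4, -0.0]
width: 0.0855
gripper_force: 0.0
```

Request:
{"name": "apply_moves", "arguments": {"xyz": [[-0.086,0.008,0.056],[-0.079,0.008,0.064],[-0.073,0.008,0.072],[-0.065,0.008,0.078],[-0.057,0.008,0.086],[-0.047,0.008,0.09],[0,0,0],[0,0,0]], "rot": [[0,-0.097,0],[0,-0.097,0],[0,-0.097,0],[0,-0.097,0],[0,-0.097,0],[0,-0.097,0],[0,0,0],[0,0,0]], "hand": [1,1,1,1,1,1,1,1]}}

```text
clock: 4.2
position: [0.5021, 0.312, 0.2239]
ee_rot: [0.227, -0.488, 0.834, 0.124]
contact_force: [0.4, -0.4, 0.4]
width: 0.0855
gripper_force: 0.0
```

Run:
```python
from h import *
p,Rt=pose(); print(p,Rt.round(3).tolist(),status.get_state()["qpos"])
c=grab("wrist","pics/w1.png"); save(c,"w1.npz"); print(c["o"],[proj(c,(.526,.318,.116))])
t=grab("top"); save(t,"t1.npz")
```

```text
[0.50207191 0.31199619 0.22391994] [[-0.42, -0.87, 0.257], [-0.757, 0.493, 0.429], [-0.5, -0.015, -0.866]] [ 0.20505623  0.11006605  1.87030915  0.50812781  0.85506496 -2.70368928]
[0.43007215 0.18623191 0.30644435] [(np.float64(238.19229471514745), np.float64(149.2981420301678))]
```

View pics/w1.png

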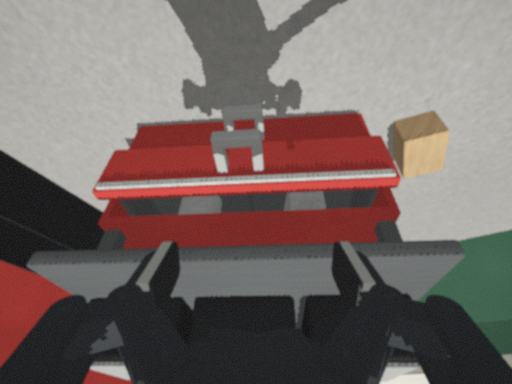

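The wrist view shows the bow pull's crossbar near (237,138), and the drawer slightly ajar with grey parts visible inside at (200,205) and (305,200). The carton is at (420,145). Joint 6 is at its limit, so I'll turn the tool half a turn (same grasp). First I measure the pull.

Run:
```python
from h import *
c=load("w1.npz"); im=c["px"].astype(int)
# non-red pixels around crossbar
sub=im[120:180,200:280]; m=((sub[...,0]-sub[...,1])<30)
for r in range(4,58,3): 
    q=np.nonzero(m[r])[0]+200; print(r+120,len(q),q[:1],q[-1:],sub[r,37].tolist())
for p in((237,138.5),): print(onz(c,*p,.116))
for p in((98,190),(397,181)): print(onz(c,*p,.14))
print(np.linalg.norm(onz(c,211,140,.116)-onz(c,264,138,.116)))
```

```text
124 19 [224] [263] [128, 46, 41]
127 18 [225] [263] [125, 41, 38]
130 39 [225] [263] [118, 94, 92]
133 52 [212] [263] [114, 115, 114]
136 53 [211] [263] [118, 120, 119]
139 52 [211] [262] [119, 120, 116]
142 51 [211] [261] [114, 117, 115]
145 50 [212] [261] [112, 113, 111]
148 23 [213] [261] [142, 62, 61]
151 23 [213] [261] [152, 53, 47]
154 23 [214] [262] [151, 52, 46]
157 24 [214] [262] [151, 50, 49]
160 25 [215] [263] [148, 45, 40]
163 23 [216] [263] [152, 53, 51]
166 23 [216] [263] [151, 54, 51]
169 22 [217] [263] [131, 43, 39]
172 8 [219] [226] [123, 38, 36]
175 28 [252] [279] [129, 85, 81]
[0.5202612  0.30694785 0.116     ]
[0.65872588 0.27924868 0.14      ]
[0.40827874 0.40207295 0.14      ]
0.04741294191162768
```

Request:
{"name": "apply_moves", "arguments": {"xyz": [[0,0,-0.1],[0,0,-0.1],[0,0,0],[0,0,0],[0,0,0],[0,0,0],[0,0,0],[0,0,0]], "rot": [[0,0,0],[0,0,0.1],[0,0,0.16],[0,0,0.16],[0,0,0.16],[0,0,0.16],[0,0,0.16],[0,0,0.16]], "hand": [1,1,1,1,1,1,1,1]}}

```text
clock: 5.3
position: [0.487, 0.2858, 0.2764]
ee_rot: [0.128, 0.028, 0.965, 0.226]
contact_force: [-0.0, -0.3, 0.4]
width: 0.0855
gripper_force: 0.0
```

Request:
{"name": "apply_moves", "arguments": {"xyz": [[0,0,0],[0,0,0],[0,0,0],[0,0,0],[0,0,0],[0,0,0],[0,0,0],[0,0,0]], "rot": [[0,0,0.16],[0,0,0.16],[0,0,0.16],[0,0,0.16],[0,0,0.16],[0,0,0.16],[0,0,0.16],[0,0,0.16]], "hand": [1,1,1,1,1,1,1,1]}}

```text
clock: 6.3
position: [0.4871, 0.2858, 0.2764]
ee_rot: [-0.04, 0.621, 0.739, 0.256]
contact_force: [0.3, 0.2, -0.1]
width: 0.0855
gripper_force: 0.0
```

Request:
{"name": "apply_moves", "arguments": {"xyz": [[0,0,0],[0,0,0],[0,0,0],[0,0,0],[0,0,0],[0,0,0],[0,0,0],[0,0,0]], "rot": [[0,0,0.16],[0,0,0.16],[0,0,0.16],[0,0,0.16],[0,0,0.1],[0,0,0],[0,0,0],[0,0,0]], "hand": [1,1,1,1,1,1,1,1]}}

```text
clock: 7.3
position: [0.4866, 0.2864, 0.2759]
ee_rot: [-0.134, 0.853, 0.453, 0.222]
contact_force: [0.5, -0.2, -0.1]
width: 0.0854
gripper_force: 0.0
```

Run:
```python
from h import *
p,Rt=pose(); print(p,Rt.round(3).tolist(),status.get_state()["qpos"])
c=grab("wrist","pics/w2.png"); save(c,"w2.npz"); print(c["o"],[proj(c,(.526,.318,.116))])
```

```text
[0.48660642 0.28638946 0.27585844] [[0.492, 0.832, 0.258], [0.713, -0.554, 0.429], [0.5, -0.027, -0.866]] [0.15111306 0.03157343 1.82016228 0.47839345 0.99205092 0.54152424]
[0.4903311  0.28271304 0.44138088] [(np.float64(270.9902373194273), np.float64(200.72388513431332))]
```

View pics/w2.png

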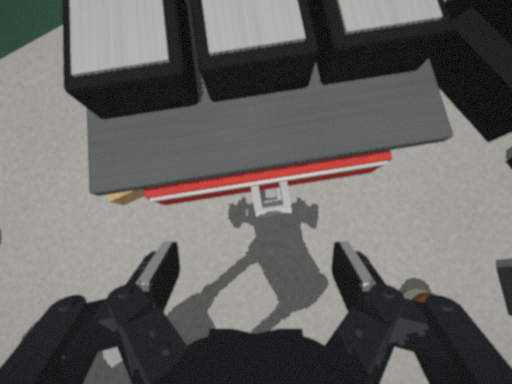

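The pull's crossbar shows near (272,209), below the red panel strip that runs from (147,193) to (390,157). The open fingers are below it.

Run:
```python
from h import *
c1,c2,s=load("w1.npz"),load("w2.npz"),load("scene0.npz")
def bright(c,x0,y0,x1,y1,th):
    sub=c["px"][y0:y1,x0:x1].astype(int); m=(sub.min(2)>th); k,lab,st,ce=cv2.connectedComponentsWithStats(m.astype(np.uint8)); return m,st,ce
m,st,ce=bright(c2,240,175,305,222,175)
for r in range(0,m.shape[0],2): print(r+175,"".join(".#"[int(v)] for v in m[r]))
m,st,ce=bright(s,160,125,195,150,175)
for r in range(m.shape[0]): print(r+125,"".join(".#"[int(v)] for v in m[r]))
# panel line in w2
im=c2["px"].astype(int); v,u=np.nonzero(((im[...,0]>150)&(im[...,1]<80))[140:215,130:400]); 
L=cv2.fitLine(np.c_[u+130,v+140].astype(np.float32),cv2.DIST_HUBER,0,.01,.01).ravel(); a,b=L[2:]-110*L[:2],L[2:]+110*L[:2]
P,Q=onz(c2,*a,.14),onz(c2,*b,.14); print(P,Q,np.degrees(np.arctan2(*(Q-P)[1::-1])))
```

```text
175 ........................................................#########
177 ...........................................################......
179 ...............................################..................
181 ...................###############...............................
183 ......################....................###....................
185 #########.................................####...................
187 .............#..#.........................#####..................
189 .............#####........................#####..................
191 .............#####....................#....#####.................
193 .............#####....................#....#####.................
195 .............######...................##...######................
197 .............######....................#....#####................
199 ..............######........................######...............
201 ..............######........................######...............
203 ...............#####.........................#####...............
205 ...............######.......................##
[... 969 characters left out ...]
..........
135 ...................................
136 ...................................
137 ...................................
138 ...................................
139 ...................................
140 ...................................
141 ...................................
142 ...................................
143 ..........#........................
144 ...................................
145 ...................................
146 ...................................
147 ...................................
148 ...................................
149 ...................................
[0.4217609  0.39700289 0.14      ] [0.65271932 0.28980008 0.14      ] -24.899078022373526
```

Run:
```python
from h import *
c1,c2,s=load("w1.npz"),load("w2.npz"),load("scene0.npz")
a=tri(c1,(237,139),c2,(274,209)); print(a)
b=tri(c1,(237,139),s,(177.4,141.8)); print(b)
for c,p in((c1,(237,139)),(c2,(274,209)),(s,(177.4,141.8))): print(onz(c,*p,.118))
cx=np.array([np.cos(np.radians(65.1)),np.sin(np.radians(65.1))]); P=np.array([.4217609,.397])
print("bar out from panel line",(P-a[0][:2])@cx)
```

```text
(array([0.52261141, 0.30833879, 0.11364339]), np.float64(0.0021891753498493776))
(array([0.52392091, 0.31235583, 0.10874836]), np.float64(0.000617728576862033))
[0.51961011 0.30614466 0.118     ]
[0.52308435 0.30740242 0.118     ]
[0.52215011 0.30818621 0.118     ]
bar out from panel line 0.03795794572887668
```

```bash
cat >> h.py <<'E'
def goR(Rd,Rt=None):
    Rt=pose()[1] if Rt is None else Rt
    return np.degrees(R.from_matrix(Rt.T@Rd).as_rotvec())
FLIP=np.diag([-1,-1,1.])
PULL=np.array([.522,.3075,.116]); CX=np.array([np.cos(np.radians(65.1)),np.sin(np.radians(65.1)),0])
E
python3 - <<'E'
from h import *
Rd=leanR(65.1,42)@FLIP; rv=goR(Rd); print(rv,Rd.round(3).tolist()); z=Rd[:,2]
g=PULL+.0187*z; print(g, z)
plan([(g-.09*z,rv,8),(g,(0,0,0),8)])
E
```

```text
[ 3.90979434 11.85662546 -8.04756698] [[0.313, 0.907, 0.282], [0.674, -0.421, 0.607], [0.669, -0.0, -0.743]]
[0.52726831 0.31884961 0.10210319] [ 0.28172795  0.60693091 -0.74314483]
xyz [[-0.026, 0.012, 0.036], [-0.027, 0.011, 0.036], [-0.027, 0.012, 0.034], [-0.029, 0.011, 0.034], [-0.031, 0.01, 0.033], [-0.031, 0.011, 0.032], [-0.032, 0.01, 0.031], [-0.033, 0.01, 0.03]] 
 rot [[0.0081, 0.0247, -0.0168], [0.0081, 0.0247, -0.0168], [0.0081, 0.0247, -0.0168], [0.0081, 0.0247, -0.0168], [0.0081, 0.0247, -0.0168], [0.0081, 0.0247, -0.0168], [0.0081, 0.0247, -0.0168], [0.0081, 0.0247, -0.0168]]
xyz [[0.0, 0.0, 0.038], [0.0, 0.0, 0.037], [0.0, 0.0, 0.038], [0.0, 0.0, 0.037], [0.0, 0.0, 0.038], [0.0, 0.0, 0.037], [0.0, 0.0, 0.038], [0.0, 0.0, 0.037]] 
 rot [[0.0, 0.0, 0.0], [0.0, 0.0, 0.0], [0.0, 0.0, 0.0], [0.0, 0.0, 0.0], [0.0, 0.0, 0.0], [0.0, 0.0, 0.0], [0.0, 0.0, 0.0], [0.0, 0.0, 0.0]]
end [0.5271 0.3188 0.1021] [[0.313, 0.907, 0.282], [0.674, -0.421, 0.607], [0.669, 0.0, -0.743]]
```

Request:
{"name": "apply_moves", "arguments": {"xyz": [[-0.026,0.012,0.036],[-0.027,0.011,0.036],[-0.027,0.012,0.034],[-0.029,0.011,0.034],[-0.031,0.01,0.033],[-0.031,0.011,0.032],[-0.032,0.01,0.031],[-0.033,0.01,0.03]], "rot": [[0.008,0.025,-0.017],[0.008,0.025,-0.017],[0.008,0.025,-0.017],[0.008,0.025,-0.017],[0.008,0.025,-0.017],[0.008,0.025,-0.017],[0.008,0.025,-0.017],[0.008,0.025,-0.017]], "hand": [1,1,1,1,1,1,1,1]}}

```text
clock: 8.35
position: [0.5021, 0.2642, 0.1687]
ee_rot: [-0.193, 0.786, 0.503, 0.304]
contact_force: [0.1, -1.0, 0.4]
width: 0.0854
gripper_force: 0.0
```

Run:
```python
from h import *
Rd=leanR(65.1,42)@FLIP; p,Rt=pose(); z=Rd[:,2]; g=PULL+.0187*z
print(p,g-.09*z,goR(Rd),Rt.T@(g-p)/.3,Rt.T@(g-p)*1000, status.get_state()["qpos"])
```

```text
[0.50205023 0.26418315 0.16865238] [0.5019128  0.26422583 0.16898623] [ 0.0874893  -0.18152875  0.1769924 ] [-2.48374581e-04 -9.31481923e-04  2.99129927e-01] [-7.45123742e-02 -2.79444577e-01  8.97389780e+01] [-0.06802123  0.17852549  2.09319554  0.99097191  0.84608936 -0.31545526]
```

Request:
{"name": "apply_moves", "arguments": {"xyz": [[0,0,0.04],[0,0,0.04],[0,0,0.04],[0,0,0.04],[0,0,0.04],[0,0,0.04],[0,0,0.03],[0,0,0.03]], "rot": [[0,0,0],[0,0,0],[0,0,0],[0,0,0],[0,0,0],[0,0,0],[0,0,0],[0,0,0]], "hand": [1,1,1,1,1,1,1,1]}}

```text
clock: 9.35
position: [0.5274, 0.3195, 0.1017]
ee_rot: [-0.193, 0.786, 0.502, 0.303]
contact_force: [-1.3, -0.2, 0.1]
width: 0.0856
gripper_force: 0.0
```

Request:
{"name": "apply_moves", "arguments": {"xyz": [[0,0,0],[0,0,0],[0,0,0],[0,0,0],[0,0,0],[0,0,0]], "rot": [[0,0,0],[0,0,0],[0,0,0],[0,0,0],[0,0,0],[0,0,0]], "hand": [-1,-1,-1,-1,-1,-1], "force": 50}}

```text
clock: 10.1
position: [0.5268, 0.3195, 0.1027]
ee_rot: [-0.193, 0.786, 0.503, 0.304]
contact_force: [-4.4, -0.5, 5.8]
width: 0.0425
gripper_force: 53.4
```

Run:
```python
from h import *
p,Rt=pose(); print(p, (Rt.T@(-CX)*.17/.3).round(3), status.get_state()["width"])
plan([(p-.17*CX,(0,0,0),20)],hand=-1)
```

```text
[0.52678064 0.3194784  0.10270479] [-0.42  -0.001 -0.381] 0.04254732141340514
xyz [[-0.021, -0.0, -0.019], [-0.021, -0.0, -0.019], [-0.021, -0.0, -0.019], [-0.021, -0.0, -0.019], [-0.021, -0.0, -0.019], [-0.021, -0.0, -0.019], [-0.021, -0.0, -0.019], [-0.021, -0.0, -0.019]] 
 rot [[0.0, 0.0, 0.0], [0.0, 0.0, 0.0], [0.0, 0.0, 0.0], [0.0, 0.0, 0.0], [0.0, 0.0, 0.0], [0.0, 0.0, 0.0], [0.0, 0.0, 0.0], [0.0, 0.0, 0.0]]
xyz [[-0.021, -0.0, -0.019], [-0.021, -0.0, -0.019], [-0.021, -0.0, -0.019], [-0.021, -0.0, -0.019], [-0.021, -0.0, -0.019], [-0.021, -0.0, -0.019], [-0.021, -0.001, -0.019], [-0.021, 0.0, -0.019]] 
 rot [[0.0, 0.0, 0.0], [0.0, 0.0, 0.0], [0.0, 0.0, 0.0], [0.0, 0.0, 0.0], [0.0, 0.0, 0.0], [0.0, 0.0, 0.0], [0.0, 0.0, 0.0], [0.0, 0.0, 0.0]]
xyz [[-0.021, 0.0, -0.019], [-0.021, 0.0, -0.02], [-0.021, 0.0, -0.019], [-0.021, 0.0, -0.019]] 
 rot [[0.0, 0.0, 0.0], [0.0, 0.0, 0.0], [0.0, 0.0, 0.0], [0.0, 0.0, 0.0]]
end [0.4551 0.1652 0.1028] [[0.31, 0.908, 0.283], [0.673, -0.42, 0.609], [0.672, 0.001, -0.741]]
```

Request:
{"name": "apply_moves", "arguments": {"xyz": [[-0.021,0,-0.019],[-0.021,0,-0.019],[-0.021,0,-0.019],[-0.021,0,-0.019],[-0.021,0,-0.019],[-0.021,0,-0.019],[-0.021,0,-0.019],[-0.021,0,-0.019]], "rot": [[0,0,0],[0,0,0],[0,0,0],[0,0,0],[0,0,0],[0,0,0],[0,0,0],[0,0,0]], "hand": [-1,-1,-1,-1,-1,-1,-1,-1]}}

```text
clock: 11.1
position: [0.498, 0.2574, 0.1027]
ee_rot: [-0.193, 0.786, 0.502, 0.304]
contact_force: [-2.3, 3.7, 5.3]
width: 0.043
gripper_force: 55.4
```

Request:
{"name": "apply_moves", "arguments": {"xyz": [[-0.021,0,-0.019],[-0.021,0,-0.019],[-0.021,0,-0.019],[-0.021,0,-0.019],[-0.021,0,-0.019],[-0.021,0,-0.019],[-0.021,0,-0.019],[-0.021,0,-0.019]], "rot": [[0,0,0],[0,0,0],[0,0,0],[0,0,0],[0,0,0],[0,0,0],[0,0,0],[0,0,0]], "hand": [-1,-1,-1,-1,-1,-1,-1,-1]}}

```text
clock: 12.1
position: [0.4695, 0.1958, 0.1027]
ee_rot: [-0.193, 0.786, 0.502, 0.304]
contact_force: [-1.2, 4.5, 6.0]
width: 0.0429
gripper_force: 55.4
```

Request:
{"name": "apply_moves", "arguments": {"xyz": [[-0.021,0,-0.019],[-0.021,0,-0.019],[-0.01,0,-0.009],[0,0,0]], "rot": [[0,0,0],[0,0,0],[0,0,0],[0,0,0]], "hand": [-1,-1,-1,-1]}}

```text
clock: 12.6
position: [0.4606, 0.1765, 0.1027]
ee_rot: [-0.193, 0.786, 0.502, 0.304]
contact_force: [-4.2, -0.2, 10.2]
width: 0.043
gripper_force: 56.0
```

Run:
```python
from h import *
p,Rt=pose(); print(p, (p-[.5268,.3195,.1027])@-CX, (p-[.5268,.3195,.1027]),status.get_state()["qpos"])
c=grab("wrist","pics/w3.png"); save(c,"w3.npz")
```

```text
[0.46060471 0.17645369 0.10267133] 0.15761988980311323 [-6.61952892e-02 -1.43046313e-01 -2.86734333e-05] [-0.32057291  0.24476704  2.26270662  1.05672097  0.8730205  -0.69702842]
```

View pics/w3.png

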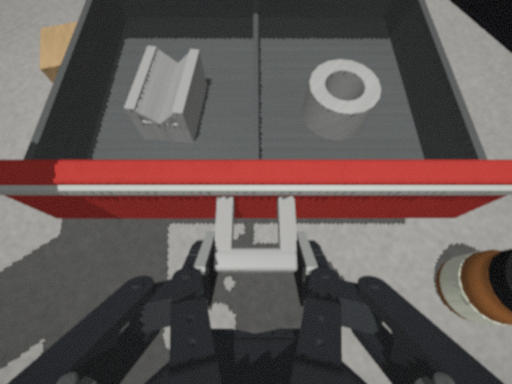

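The drawer is open 158 mm further. The V-block lies groove up in the left half, with its top face's corners near (149,46), (197,50), (187,112) and (128,108). The bushing is in the right half near (343,95), and the jar is at lower right.

Run:
```python
from h import *
c=load("w3.npz")
Q=[onz(c,*q,.12) for q in((149,46),(197,50),(128,108),(187,112))]
for q in Q: print(q.round(4))
print("ctr",np.mean(Q,0), [np.linalg.norm(Q[a]-Q[b]).round(4) for a,b in((0,1),(2,3),(0,2),(1,3))])
d=Q[0]-Q[2]+Q[1]-Q[3]; print("yaw",np.degrees(np.arctan2(d[1],d[0])))
m=np.mean(Q,0); print("dist fwd/lat of pull",(m-[.522-.158*CX[0],.3075-.158*CX[1],.12])@CX)
p,Rt=pose()
z=Rt[:,2]
up=leanR(65.1,0)
b=p-.08*z; tgt=np.array([m[0],m[1],.30]); print(b)
p1,R1=plan([(b,(0,0,0),5)])
lean=goR(leanR(65.1,0)@FLIP,R1); print(lean)
plan([((b[0]-.02,b[1]-.04,.26),lean,7),((m[0],m[1],.27),(0,0,-180),20)],p1,R1)
```

```text
[0.4484 0.3422 0.12  ]
[0.4802 0.3228 0.12  ]
[0.419  0.2905 0.12  ]
[0.4541 0.2706 0.12  ]
ctr [0.45043097 0.30652011 0.12      ] [np.float64(0.0372), np.float64(0.0403), np.float64(0.0594), np.float64(0.0583)]
yaw 61.88658864134838
dist fwd/lat of pull 0.1269780717679101
[0.43791085 0.1278058  0.16194592]
xyz [[0.0, -0.0, -0.053], [0.0, -0.0, -0.054], [-0.0, 0.0, -0.053], [-0.0, 0.0, -0.053], [-0.0, -0.0, -0.054]] 
 rot [[0.0, 0.0, 0.0], [0.0, 0.0, 0.0], [0.0, 0.0, 0.0], [0.0, 0.0, 0.0], [0.0, 0.0, 0.0]]
end [0.4379 0.1277 0.162 ] [[0.311, 0.907, 0.283], [0.673, -0.421, 0.609], [0.672, 0.001, -0.741]]
[  0.06652331 -42.19308383   0.05709305]
xyz [[0.016, -0.001, -0.049], [0.01, -0.0, -0.05], [0.005, -0.001, -0.051], [-0.0, -0.0, -0.051], [-0.006, -0.001, -0.051], [-0.011, -0.001, -0.05], [-0.016, -0.0, -0.049], [0.035, -0.01, -0.002]] 
 rot [[0.0002, -0.1005, 0.0001], [0.0002, -0.1005, 0.0001], [0.0002, -0.1005, 0.0001], [0.0002, -0.1005, 0.0001], [0.0002, -0.1005, 0.0001], [0.0002, -0.1005, 0.0001], [0.0002, -0.1005, 0.0001], [0.0, 0.0, -0.15]]
xyz [[0.037, -0.005, -0.001], [0.037
[... 217 characters left out ...]
-0.15], [0.0, 0.0, -0.15], [0.0, 0.0, -0.15], [0.0, 0.0, -0.15], [0.0, 0.0, -0.15], [0.0, 0.0, -0.15]]
xyz [[0.015, 0.033, -0.002], [0.011, 0.036, -0.001], [0.005, 0.036, -0.002], [-0.001, 0.037, -0.002], [-0.007, 0.036, -0.001], [-0.012, 0.035, -0.002], [-0.018, 0.032, -0.002], [-0.022, 0.029, -0.001]] 
 rot [[0.0, 0.0, -0.15], [0.0, 0.0, -0.15], [0.0, 0.0, -0.15], [0.0, 0.0, -0.15], [0.0, 0.0, -0.15], [0.0, 0.0, -0.15], [0.0, 0.0, -0.15], [0.0, 0.0, -0.15]]
xyz [[-0.027, 0.025, -0.002], [-0.031, 0.021, -0.002], [-0.033, 0.016, -0.001]] 
 rot [[0.0, 0.0, -0.15], [0.0, 0.0, -0.15], [0.0, 0.0, -0.15]]
end [0.4505 0.3065 0.2699] [[-0.421, -0.907, -0.0], [-0.907, 0.421, -0.0], [0.0, 0.0, -1.0]]
```

Request:
{"name": "apply_moves", "arguments": {"xyz": [[0,0,0],[0,0,0],[0,0,0],[0,0,-0.053],[0,0,-0.053],[0,0,-0.053],[0,0,-0.053],[0,0,-0.054]], "rot": [[0,0,0],[0,0,0],[0,0,0],[0,0,0],[0,0,0],[0,0,0],[0,0,0],[0,0,0]], "hand": [1,1,1,1,1,1,1,1]}}

```text
clock: 13.65
position: [0.4385, 0.1276, 0.1615]
ee_rot: [-0.192, 0.786, 0.503, 0.303]
contact_force: [0.2, 0.2, -0.8]
width: 0.0852
gripper_force: 0.0
```

Request:
{"name": "apply_moves", "arguments": {"xyz": [[0.016,0,-0.049],[0.01,0,-0.05],[0.005,0,-0.051],[0,0,-0.051],[-0.006,0,-0.051],[-0.011,0,-0.05],[-0.016,0,-0.049],[0.035,-0.01,-0.002]], "rot": [[0,-0.1,0],[0,-0.1,0],[0,-0.1,0],[0,-0.1,0],[0,-0.1,0],[0,-0.1,0],[0,-0.1,0],[0,0,-0.15]], "hand": [1,1,1,1,1,1,1,1]}}

```text
clock: 14.65
position: [0.4227, 0.0995, 0.2609]
ee_rot: [0.001, 0.796, 0.605, 0.002]
contact_force: [0.5, -0.8, 0.3]
width: 0.0855
gripper_force: 0.0
```

Request:
{"name": "apply_moves", "arguments": {"xyz": [[0.037,-0.005,-0.001],[0.037,0.001,-0.002],[0.036,0.007,-0.002],[0.035,0.012,-0.001],[0.032,0.017,-0.002],[0.029,0.023,-0.002],[0.026,0.027,-0.001],[0.021,0.03,-0.002]], "rot": [[0,0,-0.15],[0,0,-0.15],[0,0,-0.15],[0,0,-0.15],[0,0,-0.15],[0,0,-0.15],[0,0,-0.15],[0,0,-0.15]], "hand": [1,1,1,1,1,1,1,1]}}

```text
clock: 15.65
position: [0.4341, 0.1867, 0.2637]
ee_rot: [0.001, 0.289, 0.957, 0.001]
contact_force: [-1.3, 0.8, 0.0]
width: 0.0856
gripper_force: 0.0
```

Request:
{"name": "apply_moves", "arguments": {"xyz": [[0.015,0.033,-0.002],[0.011,0.036,-0.001],[0.005,0.036,-0.002],[-0.001,0.037,-0.002],[-0.007,0.036,-0.001],[-0.012,0.035,-0.002],[-0.018,0.032,-0.002],[-0.022,0.029,-0.001]], "rot": [[0,0,-0.15],[0,0,-0.15],[0,0,-0.15],[0,0,-0.15],[0,0,-0.15],[0,0,-0.15],[0,0,-0.15],[0,0,-0.15]], "hand": [1,1,1,1,1,1,1,1]}}

```text
clock: 16.65
position: [0.4471, 0.2739, 0.2677]
ee_rot: [0.001, -0.329, 0.944, 0.0]
contact_force: [-0.4, -0.5, 0.1]
width: 0.0853
gripper_force: 0.0
```

Request:
{"name": "apply_moves", "arguments": {"xyz": [[-0.027,0.025,-0.002],[-0.031,0.021,-0.002],[-0.033,0.016,-0.001],[0,0,0],[0,0,0]], "rot": [[0,0,-0.15],[0,0,-0.15],[0,0,-0.15],[0,0,0],[0,0,0]], "hand": [0.4,0.4,0.4,0.4,0.4]}}

```text
clock: 17.27
position: [0.4519, 0.3061, 0.2693]
ee_rot: [0.001, -0.537, 0.843, -0.0]
contact_force: [-0.1, -0.3, 0.5]
width: 0.0598
gripper_force: 0.0
```

Run:
```python
from h import *
p,Rt=pose(); print(p, Rt.round(3).tolist(),status.get_state()["qpos"])
c=grab("wrist","pics/w4.png"); save(c,"w4.npz"); print(c["o"],proj(c,(.4504,.3065,.12)))
```

```text
[0.45194292 0.30607215 0.26934277] [[-0.423, -0.906, 0.002], [-0.906, 0.423, 0.001], [-0.002, -0.002, -1.0]] [ 4.67975580e-01  2.11282640e-01  1.49972109e+00 -2.72548594e-04
  1.42830992e+00 -2.23725841e+00]
[0.41617023 0.22892899 0.41235383] (np.float64(257.02369167314845), np.float64(176.3197618233796))
```

View pics/w4.png

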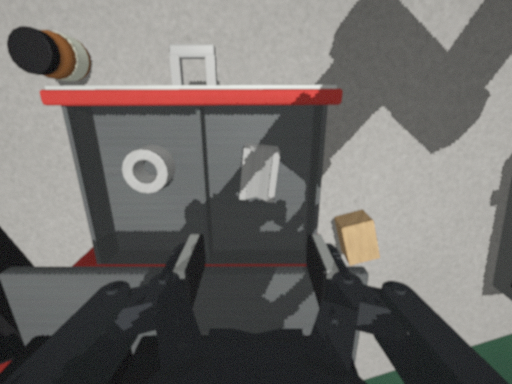

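The V-block is near (260,172), the divider at column 205, the bushing near (147,171), and the pull at (193,62).

Run:
```python
from h import *
c=load("w4.npz"); w3=load("w3.npz")
g=cv2.cvtColor(c["px"],cv2.COLOR_RGB2GRAY)
sub=g[138:210,230:292]
for r in range(0,72,3): print(r+138," ".join(f"{v:3d}" for v in sub[r,::2]))
```

```text
138 117 117 117 120 119 120 121 120 120 119 120 122 119 119 118 114  91  59  60  63  63  66  63  61  59  63  62  58  59  64  63
141 119 118 121 118 120 120 118 121 122 120 120 121 123 124 117  79  64  62  64  62  59  65  64  60  61  64  63  63  66  63  63
144 114 118 117 118 117 116 119 120 122 125 124 126 124 119 101  80  78  76  71  70  68  67  63  60  64  60  60  65  60  61  60
147 117 115 118 118 118 116 108 126 138 135 149 162 140 120 103  98 101  99  98  99  98  98  98  99  79  63  60  60  67  63  65
150 118 117 115 120 117 116 113 185 195 193 170 155 142 107 104 107 109 109 106 105 107 101  98 102  97  73  63  58  62  62  64
153 117 115 119 118 116 117 119 187 192 178 124 107 105 102 107 106 107 106 106 105 110 113 148 175 143  78  61  64  63  65  61
156 119 117 114 118 118 115 137 188 175 122 108 103 104 106 106 107 112 106 104 106 123 154 192 196 182  96  60  62  65  67  61
159 115 116 118 117 118 114 134 155 109 105 108 104 108 108 106 107 107 106 113 136 165 168 195 193 179  88  59  63  61  61  61
162 112 117 114 117 116 104 146 165 111 110 104 105 103 105 108 109 107 119 
[... 1271 characters left out ...]
 167 170 169 167 194 194 172 117 114 115 115 114 115 115 113
195  57  65  58  81 109 185 194 191 181 175 177 177 174 172 171 169 169 169 164 174 193 188 158 116 114 116 111 113 116 116 115
198  56  60  58  64 100 177 186 180 158 150 140 129 116 111 126 144 156 169 164 147 141 122 107 112 109 108 112 113 113 112 112
201  59  61  62  57  65  61  65  66  63  73  86  76  60  59  62  63  68  86 108 102 103  99 106  91  67  60  67  72 104 113 114
204  60  63  59  61  61  60  62  59  57  57  60  58  56  63  63  58  58  59  59  58  60  62  62  66  54  57  61  62  99 116 111
207  64  62  61  60  59  64  59  63  65  63  61  55  62  59  60  64  58  58  64  59  58  63  64  60  62  55  63  67  95 113 115
```

Run:
```python
from h import *
c=load("w4.npz"); w3=load("w3.npz")
C4=[(243.4,148),(279,147),(239.3,198.5),(275,198)]   # FL FR BL BR in w4
C3=[(187,112),(128,108),(197,50),(149,46)]           # same in w3
T=[tri(w3,a,c,b) for a,b in zip(C3,C4)]
for t in T: print(t[0].round(4),t[1].round(4))
Q=[onz(c,*q,.12) for q in C4]; m=np.mean(Q,0); print(np.array(Q).round(4),m)
print([np.linalg.norm(Q[a]-Q[b]).round(4) for a,b in((0,1),(2,3),(0,2),(1,3))])
d=Q[2]-Q[0]+Q[3]-Q[1]; print("yaw",np.degrees(np.arctan2(d[1],d[0])))
cy=np.array([-CX[1],CX[0],0]); pu=PULL-.158*CX
print("lat",(m-pu)@cy,"fwd",(m-pu)@CX)
for n,q in(("bar",(193,50)),): print(onz(c,*q,.118),pu)
```

```text
[0.4523 0.2713 0.1188] 0.0037
[0.4171 0.2863 0.1235] 0.0053
[0.4802 0.3219 0.1207] 0.0003
[0.4454 0.3388 0.122 ] 0.0061
[[0.4503 0.2709 0.12  ]
 [0.4146 0.2864 0.12  ]
 [0.4805 0.3222 0.12  ]
 [0.4425 0.3392 0.12  ]] [0.44696261 0.30467856 0.12      ]
[np.float64(0.039), np.float64(0.0416), np.float64(0.0594), np.float64(0.0597)]
yaw 60.82170044348401
lat 0.06687428841634933 fwd 0.12384740308753668
[0.45324122 0.16284338 0.118     ] [0.45547634 0.16418705 0.116     ]
```

Run:
```python
from h import *
Rd=leanR(61,15); z=Rd[:,2]; g=np.array([.447,.305,.110])+.0187*z; rv=goR(Rd); print(rv,g)
p1,R1=plan([(g-.08*z,rv,6)]); plan([(g,(0,0,0),8)],p1,R1)
```

```text
[  0.43024398 -14.88506173   4.00528005] [0.44934644 0.30923309 0.09193719]
xyz [[0.011, 0.003, 0.056], [0.013, 0.003, 0.055], [0.015, 0.003, 0.054], [0.018, 0.002, 0.054], [0.02, 0.003, 0.053], [0.022, 0.002, 0.052]] 
 rot [[0.0012, -0.0413, 0.0111], [0.0012, -0.0413, 0.0111], [0.0012, -0.0413, 0.0111], [0.0012, -0.0413, 0.0111], [0.0012, -0.0413, 0.0111], [0.0012, -0.0413, 0.0111]]
end [0.4394 0.2912 0.1693] [[-0.468, -0.875, 0.125], [-0.845, 0.485, 0.226], [-0.259, -0.0, -0.966]]
xyz [[0.0, 0.0, 0.033], [0.0, 0.0, 0.034], [0.0, 0.0, 0.033], [0.0, 0.0, 0.034], [0.0, 0.0, 0.033], [0.0, 0.0, 0.033], [0.0, 0.0, 0.034], [0.0, 0.0, 0.033]] 
 rot [[0.0, 0.0, 0.0], [0.0, 0.0, 0.0], [0.0, 0.0, 0.0], [0.0, 0.0, 0.0], [0.0, 0.0, 0.0], [0.0, 0.0, 0.0], [0.0, 0.0, 0.0], [0.0, 0.0, 0.0]]
end [0.4495 0.3093 0.092 ] [[-0.468, -0.875, 0.125], [-0.845, 0.485, 0.226], [-0.259, -0.0, -0.966]]
```

Request:
{"name": "apply_moves", "arguments": {"xyz": [[0.011,0.003,0.056],[0.013,0.003,0.055],[0.015,0.003,0.054],[0.018,0.002,0.054],[0.02,0.003,0.053],[0.022,0.002,0.052],[0,0,0]], "rot": [[0.001,-0.041,0.011],[0.001,-0.041,0.011],[0.001,-0.041,0.011],[0.001,-0.041,0.011],[0.001,-0.041,0.011],[0.001,-0.041,0.011],[0,0,0]], "hand": [0.4,0.4,0.4,0.4,0.4,0.4,0.4]}}

```text
clock: 18.2
position: [0.4377, 0.2901, 0.1682]
ee_rot: [0.109, -0.503, 0.855, 0.067]
contact_force: [-0.6, -0.1, 0.3]
width: 0.0598
gripper_force: 0.0
```

Run:
```python
from h import *
Rd=leanR(61,15); z=Rd[:,2]; g=np.array([.447,.305,.110])+.0187*z; p,Rt=pose(); print(goR(Rd),Rt.T@(g-p)/.3,status.get_state()["qpos"])
```

```text
[ 0.21062462 -0.28079725 -0.02531373] [-0.00762533 -0.00383807  0.26492641] [ 0.3301882   0.14129044  1.8849257   0.21646417  0.93658155 -2.41825764]
```

Request:
{"name": "apply_moves", "arguments": {"xyz": [[-0.004,-0.002,0.033],[-0.004,-0.002,0.033],[0,0,0.033],[0,0,0.033],[0,0,0.033],[0,0,0.033],[0,0,0.033],[0,0,0.033]], "rot": [[0,0,0],[0,0,0],[0,0,0],[0,0,0],[0,0,0],[0,0,0],[0,0,0],[0,0,0]], "hand": [0.4,0.4,0.4,0.4,0.4,0.4,0.4,0.4]}}

```text
clock: 19.2
position: [0.4516, 0.311, 0.093]
ee_rot: [0.111, -0.504, 0.854, 0.066]
contact_force: [0.4, 0.0, 1.0]
width: 0.0598
gripper_force: 0.0
```

Request:
{"name": "apply_moves", "arguments": {"xyz": [[0,0,0],[0,0,0],[0,0,0],[0,0,0],[0,0,0]], "rot": [[0,0,0],[0,0,0],[0,0,0],[0,0,0],[0,0,0]], "hand": [-1,-1,-1,-1,-1], "force": 60}}

```text
clock: 19.82
position: [0.4513, 0.3108, 0.0935]
ee_rot: [0.111, -0.504, 0.854, 0.066]
contact_force: [-0.2, 0.3, -2.7]
width: 0.0391
gripper_force: 60.0
```

Run:
```python
from h import *
p,Rt=pose(); s=status.get_state(); print(p,Rt.round(3).tolist(),s["qpos"],s["width"])
print((Rt.T@[0,0,.03]/.3).round(3))
# nest frame yaw check from scene+top edges
print(goR(leanR(61,15)))
```

```text
[0.45129989 0.31075776 0.09351077] [[-0.466, -0.876, 0.123], [-0.846, 0.482, 0.226], [-0.257, 0.001, -0.966]] [ 0.36282411  0.2563377   1.95519449  0.24881188  0.74650528 -2.44292579] 0.03910728256546785
[-0.026  0.    -0.097]
[ 0.10278075 -0.1137933   0.1431766 ]
```

Run:
```python
from h import *
p,Rt=pose(); off=np.array([.447,.305,.084])-p
Ry=R.from_euler("z",-140.5,degrees=True).as_matrix()
N=np.array([.513,-.196,.040]); tcp=N-Ry@off; print("place tcp",tcp,"R",(Ry@Rt).round(3).tolist())
p1,R1=plan([(p-.15*Rt[:,2],(0,0,0),8)])
w=R1.T@[0,0,-140.5]
plan([(np.r_[tcp[:2],.22],w,16)],p1,R1)
```

```text
place tcp [ 0.51334448 -0.2031779   0.04951077] R [[-0.179, 0.983, 0.049], [0.95, 0.185, -0.252], [-0.257, 0.001, -0.966]]
xyz [[-0.0, 0.0, -0.063], [-0.0, 0.0, -0.062], [0.0, -0.0, -0.063], [0.0, -0.0, -0.062], [0.0, 0.0, -0.063], [0.0, 0.0, -0.062], [0.0, -0.0, -0.063], [0.0, 0.0, -0.062]] 
 rot [[0.0, 0.0, 0.0], [0.0, 0.0, 0.0], [0.0, 0.0, 0.0], [0.0, 0.0, 0.0], [0.0, 0.0, 0.0], [0.0, 0.0, 0.0], [0.0, 0.0, 0.0], [0.0, 0.0, 0.0]]
end [0.4329 0.2769 0.2385] [[-0.466, -0.876, 0.123], [-0.846, 0.482, 0.226], [-0.257, 0.001, -0.966]]
xyz [[0.078, -0.063, -0.017], [0.067, -0.074, -0.014], [0.056, -0.084, -0.011], [0.043, -0.092, -0.007], [0.029, -0.097, -0.004], [0.014, -0.101, -0.0], [-0.001, -0.101, 0.004], [-0.015, -0.1, 0.008]] 
 rot [[0.0376, -0.0002, 0.1414], [0.0376, -0.0002, 0.1414], [0.0376, -0.0002, 0.1414], [0.0376, -0.0002, 0.1414], [0.0376, -0.0002, 0.1414], [0.0376, -0.0002, 0.1414], [0.0376, -0.0002, 0.1414], [0.0376, -0.0002, 0.1414]]
xyz [[-0.031, -0.096, 0.012], [-0.044, -0.09, 0.016], [-0.057, -0.082, 0.019], [-0.068, -0.072, 0.022], [-0.078, -0.06, 0.024], [-0.086, -0.047, 0.027], [-0.092, -0.033, 0.029], [-0.095, -0.017, 0.029]] 
 rot [[0.0376, -0.0002, 0.1414], [0.0376, -0.0002, 0.1414], [0.0376, -0.0002, 0.1414], [0.0376, -0.0002, 0.1414], [0.0376, -0.0002, 0.1414], [0.0376, -0.0002, 0.1414], [0.0376, -0.0002, 0.1414], [0.0376, -0.0002, 0.1414]]
end [ 0.5134 -0.203   0.22  ] [[-0.179, 0.983, 0.049], [0.95, 0.186, -0.252], [-0.257, 0.002, -0.966]]
```

Request:
{"name": "apply_moves", "arguments": {"xyz": [[0,0,-0.03],[0,0,-0.05],[0,0,-0.07],[0,0,-0.07],[0,0,-0.07],[0,0,-0.07],[0,0,-0.07],[0,0,-0.07]], "rot": [[0,0,0],[0,0,0],[0,0,0],[0,0,0],[0,0,0],[0,0,0],[0,0,0],[0,0,0]], "hand": [-1,-1,-1,-1,-1,-1,-1,-1]}}

```text
clock: 20.82
position: [0.4327, 0.2765, 0.2405]
ee_rot: [0.112, -0.504, 0.854, 0.066]
contact_force: [0.8, 0.6, -3.1]
width: 0.0392
gripper_force: 60.2
```

Request:
{"name": "apply_moves", "arguments": {"xyz": [[0.078,-0.063,-0.017],[0.067,-0.074,-0.014],[0.056,-0.084,-0.011],[0.043,-0.092,-0.007],[0.029,-0.097,-0.004],[0.014,-0.101,0],[-0.001,-0.101,0.004],[-0.015,-0.1,0.008]], "rot": [[0.038,0,0.141],[0.038,0,0.141],[0.038,0,0.141],[0.038,0,0.141],[0.038,0,0.141],[0.038,0,0.141],[0.037,0,0.141],[0.037,0,0.141]], "hand": [-1,-1,-1,-1,-1,-1,-1,-1]}}

```text
clock: 21.82
position: [0.4729, 0.0361, 0.2309]
ee_rot: [0.13, 0.08, 0.988, -0.011]
contact_force: [0.9, 0.4, -2.8]
width: 0.0393
gripper_force: 60.2
```

Request:
{"name": "apply_moves", "arguments": {"xyz": [[-0.031,-0.096,0.012],[-0.044,-0.09,0.016],[-0.057,-0.082,0.019],[-0.068,-0.072,0.022],[-0.078,-0.06,0.024],[-0.086,-0.047,0.027],[-0.092,-0.033,0.029],[-0.095,-0.017,0.029]], "rot": [[0.038,0,0.141],[0.038,0,0.141],[0.038,0,0.141],[0.037,0,0.142],[0.037,0,0.142],[0.037,0,0.142],[0.037,0,0.142],[0.037,0,0.142]], "hand": [-1,-1,-1,-1,-1,-1,-1,-1]}}

```text
clock: 22.82
position: [0.5145, -0.2035, 0.2221]
ee_rot: [0.102, 0.635, 0.762, -0.081]
contact_force: [0.7, 0.6, -3.1]
width: 0.0392
gripper_force: 60.2
```

Request:
{"name": "apply_moves", "arguments": {"xyz": [[0,0,0],[0,0,0]], "rot": [[0,0,0],[0,0,0]], "hand": [-1,-1]}}

```text
clock: 23.08
position: [0.5141, -0.2023, 0.2213]
ee_rot: [0.101, 0.632, 0.764, -0.081]
contact_force: [0.3, 0.7, -4.2]
width: 0.039
gripper_force: 60.5
```

Run:
```python
from h import *
p,Rt=pose(); s=status.get_state(); print(p,Rt.round(3).tolist(),s["qpos"],s["width"])
c=grab("wrist","pics/w5.png"); save(c,"w5.npz"); print(c["o"],proj(c,(.513,-.196,.04)))
sc=grab("scene"); save(sc,"s5.npz")
```

```text
[ 0.51405207 -0.20234873  0.22134053] [[-0.18, 0.982, 0.052], [0.95, 0.187, -0.252], [-0.257, 0.004, -0.966]] [-0.35702527  0.1884852   1.68125115 -0.24156661  1.14284084 -0.45827174] 0.03899591717128275
[ 0.49137709 -0.08930788  0.33836209] (np.float64(255.85518166969013), np.float64(123.7666499253309))
```

View pics/w5.png

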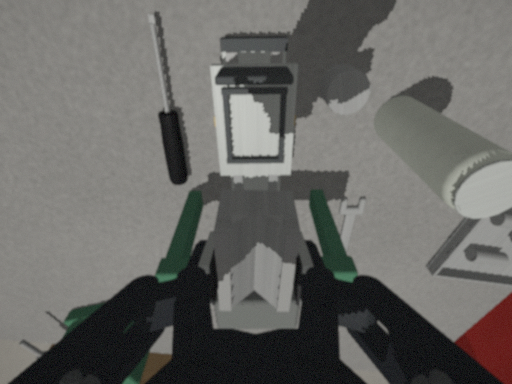

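The view shows the nest's dark rim from (223,87) to (287,163), centred near (256,124). That matches the predicted (255.9,123.8) and is square to the tool. The V-block is held straight between the fingers. I'm going down now.

Run:
```python
from h import *
p,Rt=pose()
p1,R1=plan([((.5133,-.2032,.075),(0,0,0),8)])
plan([((.5133,-.2032,.0510),(0,0,0),6)],p1,R1)
```

```text
xyz [[0.015, -0.001, 0.059], [0.016, -0.0, 0.059], [0.015, -0.001, 0.059], [0.015, -0.0, 0.059], [0.015, -0.001, 0.059], [0.016, -0.001, 0.059], [0.015, -0.0, 0.059], [0.015, -0.001, 0.059]] 
 rot [[0.0, 0.0, 0.0], [0.0, 0.0, 0.0], [0.0, 0.0, 0.0], [0.0, 0.0, 0.0], [0.0, 0.0, 0.0], [0.0, 0.0, 0.0], [0.0, 0.0, 0.0], [0.0, 0.0, 0.0]]
end [ 0.5133 -0.2033  0.0751] [[-0.181, 0.982, 0.052], [0.949, 0.188, -0.252], [-0.257, 0.004, -0.966]]
xyz [[0.003, -0.0, 0.013], [0.004, -0.0, 0.013], [0.003, -0.0, 0.013], [0.004, -0.0, 0.013], [0.003, -0.0, 0.013], [0.004, -0.0, 0.012]] 
 rot [[0.0, 0.0, 0.0], [0.0, 0.0, 0.0], [0.0, 0.0, 0.0], [0.0, 0.0, 0.0], [0.0, 0.0, 0.0], [0.0, 0.0, 0.0]]
end [ 0.5133 -0.2031  0.0511] [[-0.181, 0.982, 0.052], [0.949, 0.188, -0.252], [-0.257, 0.004, -0.966]]
```

Request:
{"name": "apply_moves", "arguments": {"xyz": [[0.015,-0.001,0.059],[0.016,0,0.059],[0.015,-0.001,0.059],[0.015,0,0.059],[0.015,-0.001,0.059],[0.016,-0.001,0.059],[0.015,0,0.059],[0.015,-0.001,0.059]], "rot": [[0,0,0],[0,0,0],[0,0,0],[0,0,0],[0,0,0],[0,0,0],[0,0,0],[0,0,0]], "hand": [-1,-1,-1,-1,-1,-1,-1,-1]}}

```text
clock: 24.18
position: [0.5139, -0.2034, 0.0748]
ee_rot: [0.102, 0.632, 0.764, -0.081]
contact_force: [0.9, -0.1, -2.8]
width: 0.0391
gripper_force: 60.6
```

Request:
{"name": "apply_moves", "arguments": {"xyz": [[0.003,0,0.013],[0.004,0,0.013],[0.003,0,0.013],[0.004,0,0.013],[0.003,0,0.013],[0.003,0,0.01],[0,0,0],[0,0,0]], "rot": [[0,0,0],[0,0,0],[0,0,0],[0,0,0],[0,0,0],[0,0,0],[0,0,0],[0,0,0]], "hand": [-1,-1,-1,-1,-1,-1,-1,-1]}}

```text
clock: 25.18
position: [0.5139, -0.2042, 0.0514]
ee_rot: [0.101, 0.632, 0.764, -0.082]
contact_force: [-0.5, 0.2, -3.8]
width: 0.0393
gripper_force: 60.5
```

Run:
```python
from h import *
s=status.get_state(); print(s["position"],s["contact_force"],s["moment"])
```

```text
[ 0.51387177 -0.20418875  0.05140638] [-0.54430234  0.16211627 -3.84589642] [ 0.30432415  0.04003589 -0.01183789]
```

Request:
{"name": "apply_moves", "arguments": {"xyz": [[0.001,0,0.003],[0.001,0,0.003],[0,0,0]], "rot": [[0,0,0],[0,0,0],[0,0,0]], "hand": [-1,-1,-1]}}

```text
clock: 25.55
position: [0.5137, -0.204, 0.0494]
ee_rot: [0.101, 0.632, 0.764, -0.082]
contact_force: [-0.0, -0.6, -4.3]
width: 0.0392
gripper_force: 60.5
```

Request:
{"name": "apply_moves", "arguments": {"xyz": [[0.001,0,0.003],[0,0,0]], "rot": [[0,0,0],[0,0,0]], "hand": [-1,-1]}}

```text
clock: 25.8
position: [0.5139, -0.2041, 0.0492]
ee_rot: [0.102, 0.632, 0.764, -0.082]
contact_force: [-1.4, 1.6, 2.9]
width: 0.0395
gripper_force: 61.2
```

Request:
{"name": "apply_moves", "arguments": {"xyz": [[0,0,0],[0,0,0],[0,0,0],[0,0,0],[0,0,-0.02],[0,0,-0.04],[0,0,-0.07],[0,0,-0.07]], "rot": [[0,0,0],[0,0,0],[0,0,0],[0,0,0],[0,0,0],[0,0,0],[0,0,0],[0,0,0]], "hand": [0.2,0.2,0.2,0.2,0.2,0.2,0.2,0.2]}}

```text
clock: 26.8
position: [0.5108, -0.1885, 0.1079]
ee_rot: [0.102, 0.632, 0.764, -0.081]
contact_force: [0.6, -0.1, -0.0]
width: 0.0511
gripper_force: 0.0
```

Request:
{"name": "apply_moves", "arguments": {"xyz": [[0,0,-0.1],[0,0,-0.1],[0.06,0,-0.1],[0.1,0,-0.06],[0.1,0,0],[0.1,0,0],[0,0,0],[0,0,0]], "rot": [[0,0,0],[0,0,0],[0,0,0],[0,0,0],[0,0,0],[0,0,0],[0,0,0],[0,0,0]], "hand": [0.2,0.2,-1,-1,-1,-1,-1,-1]}}

```text
clock: 27.8
position: [0.4862, -0.0593, 0.1838]
ee_rot: [0.102, 0.632, 0.764, -0.081]
contact_force: [0.8, -1.5, -0.2]
width: -0.0001
gripper_force: 0.0
```

Run:
```python
from h import *
p,Rt=pose(); s=status.get_state(); print(p,s["qpos"],s["width"])
c=grab("wrist"); save(c,"w6.npz"); sc=grab("scene"); save(sc,"s6.npz")
a=np.hstack([cv2.resize(c["px"][:,:,::-1],(480,360)),cv2.resize(sc["px"][240:330,250:330,::-1],(320,360),interpolation=cv2.INTER_CUBIC)])
cv2.imwrite("pics/w6.png",a); print(proj(sc,(.513,-.196,.076)),proj(c,(.513,-.196,.076)))
```

```text
[ 0.48615937 -0.05929884  0.18384481] [-0.07824254  0.15987367  1.81896504 -0.28180225  1.10398712 -0.1465989 ] -0.00014351903591334973
(np.float64(292.7365681532986), np.float64(276.9804512556189)) (np.float64(256.4126891236997), np.float64(259.67804960726016))
```

View pics/w6.png

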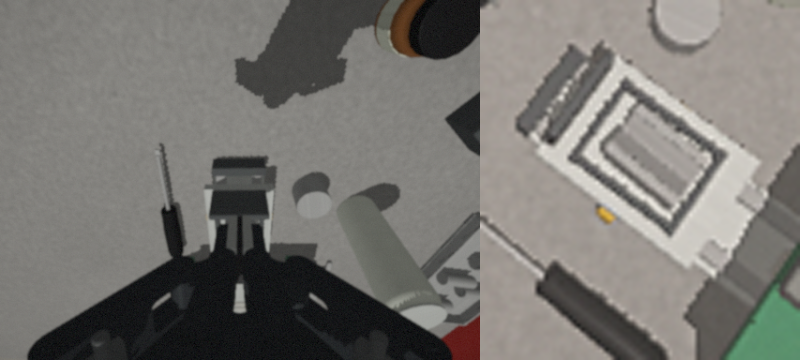

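The scene crop shows the V-block groove up inside the nest rim, near (660,152) in the crop. I'll check how well it is centred before pushing.

Run:
```python
from h import *
s=load("s6.npz"); N=(.513,-.196)
y=np.array([np.cos(np.radians(100.5)),np.sin(np.radians(100.5))]); x=np.array([y[1],-y[0]])
def px(q): return ((q[0]-480)/4+250-.4,q[1]/4+240-.4)
for n,L,z in(("nest",[(628,90),(718,152),(672,222),(580,155)],.04),("block",[(633,98),(717,152),(688,208),(604,147)],.076)):
    Q=np.array([onz(s,*px(q),z)[:2] for q in L]); d=Q-N
    print(n,np.c_[d@x,d@y].round(4).tolist(),(np.c_[d@x,d@y].mean(0)).round(4))
g=cv2.cvtColor(s["px"],cv2.COLOR_RGB2GRAY)[260:298,270:316]
for r in range(0,38,2): print(r+260," ".join(f"{v:3d}" for v in g[r,::1]))
```

```text
nest [[0.0289, 0.038], [0.0327, -0.0371], [-0.0256, -0.0396], [-0.0282, 0.0376]] [ 0.002  -0.0003]
block [[0.0199, 0.031], [0.0255, -0.0354], [-0.0167, -0.0414], [-0.0189, 0.0269]] [ 0.0025 -0.0047]
260  96 126 178 115 110  82  99 105 100  84 157 210 204 206 200 119  92 128 181 209 206 205 197 147 152 154 157 159 158 157 157 156 157 156 153 154 158 157 157 157 157 155 154 153 154 157
262 154 213 111 115  95 102 106  94  95 182 209 203 207 203 119  89  82  86  99 118 157 213 208 207 206 201 161 155 159 157 155 151 157 159 157 157 157 154 153 154 152 154 155 158 158 157
264 214 107 112  98 104  99  89 154 209 208 208 209 184  87 107 171 214 205 163 104  97 101 119 155 211 205 207 200 177 165 156 158 159 157 154 155 158 157 156 155 155 156 157 157 156 155
266 110  93 101 108  99  96 182 209 205 211 205  94  90 119 189 209 208 202 128 135 167 104  81 100 112 147 199 210 208 209 198 163 150 154 156 157 157 155 154 158 161 157 157 157 156 156
268  96 106 103  79 130 209 207 206 199 120  90  94 143 209 208 210 201 107 146 158 176 176 171 154 132  86 101 112 158 218 212 208 208 200 147 153 1
[... 1970 characters left out ...]
 207 208 210 201 158  73  92 105 133 162 222 206 144  93 114 156 180 179 121 115  91 122 192 209 204 201 201 201 202 202 204 200 162 129
292 155 155 151 153 152 155 153 151 144 123 172 158 163 210 207 209 209 208 199 132  83  95 104 164 222 208 168 150 206 128  94  99 151 210 208 205 204 204 202 201 201 198 201 202 204 204
294 154 155 157 155 153 152 154 158 158 148 118 145 179 158 141 182 209 207 206 208 202 157  97  91  98 121 165 216  97  93 119 187 209 206 205 204 202 203 204 204 202 201 202 202 201 202
296 156 158 157 155 154 155 154 155 156 162 161 155 153 153 154 154 154 166 196 208 205 206 209 202 157  76  99  95  92 137 210 206 203 200 200 201 204 205 202 201 201 201 201 200 203 210
```

Run:
```python
from h import *
y=np.array([np.cos(np.radians(100.5)),np.sin(np.radians(100.5)),0]); N=np.array([.513,-.196,0])
a=N+.092*y; p1,R1=plan([(a+[0,0,.184],(0,0,0),2),(a+[0,0,.060],(0,0,0),6)]); print(a)
print("push unit per mm",(R1.T@-y*.001/.3).round(5), R1[:,0])
```

```text
xyz [[-0.076, 0.002, 0.02], [-0.075, 0.002, 0.019], [0.018, -0.0, 0.067], [0.018, -0.0, 0.066], [0.017, -0.001, 0.067], [0.018, 0.0, 0.066], [0.018, -0.0, 0.067], [0.018, -0.0, 0.067]] 
 rot [[0.0, 0.0, 0.0], [0.0, 0.0, 0.0], [0.0, 0.0, 0.0], [0.0, 0.0, 0.0], [0.0, 0.0, 0.0], [0.0, 0.0, 0.0], [0.0, 0.0, 0.0], [0.0, 0.0, 0.0]]
end [ 0.4963 -0.1054  0.0599] [[-0.179, 0.982, 0.053], [0.949, 0.187, -0.253], [-0.258, 0.005, -0.966]]
[ 0.49623433 -0.10554055  0.        ]
push unit per mm [-3.22e-03 -2.00e-05  8.60e-04] [-0.17916838  0.94925539 -0.25848191]
```

Request:
{"name": "apply_moves", "arguments": {"xyz": [[-0.076,0.002,0.02],[-0.075,0.002,0.019],[0.018,0,0.067],[0.018,0,0.066],[0.017,0,0.067],[0.018,0,0.066],[0.018,0,0.067],[0.018,0,0.067]], "rot": [[0,0,0],[0,0,0],[0,0,0],[0,0,0],[0,0,0],[0,0,0],[0,0,0],[0,0,0]], "hand": [-1,-1,-1,-1,-1,-1,-1,-1]}}

```text
clock: 28.9
position: [0.4965, -0.1057, 0.0588]
ee_rot: [0.102, 0.633, 0.763, -0.081]
contact_force: [0.9, -0.1, -0.0]
width: -0.0004
gripper_force: 0.0
```

Request:
{"name": "apply_moves", "arguments": {"xyz": [[-0.019,0,0.005],[-0.019,0,0.005],[-0.01,0,0.003],[-0.01,0,0.003],[-0.01,0,0.003]], "rot": [[0,0,0],[0,0,0],[0,0,0],[0,0,0],[0,0,0]], "hand": [-1,-1,-1,-1,-1]}}

```text
clock: 29.52
position: [0.5002, -0.1251, 0.0593]
ee_rot: [0.101, 0.633, 0.764, -0.081]
contact_force: [-1.3, 7.1, 6.0]
width: -0.0001
gripper_force: 4.0
```

```bash
cat >> h.py <<'E'
def ny(p):
    y=np.array([np.cos(np.radians(100.5)),np.sin(np.radians(100.5)),0]); x=np.array([y[1],-y[0],0]); d=np.array(p)-[.513,-.196,0]
    return d@x,d@y
E
python3 - <<'E'
from h import *
s=status.get_state(); print(ny(s["position"]),s["position"],s["contact_force"])
E
```

```text
(np.float64(0.000317977188100582), np.float64(0.07206476637383886)) [ 0.50017989 -0.12508402  0.05931532] [-1.32636348  7.0832882   6.04254418]
```

Request:
{"name": "apply_moves", "arguments": {"xyz": [[-0.01,0,0.003],[-0.013,0,0.003],[-0.016,0,0.004],[-0.019,0,0.005],[-0.019,0,0.005],[-0.019,0,0.005],[-0.019,0,0.005],[-0.019,0,0.005]], "rot": [[0,0,0],[0,0,0],[0,0,0],[0,0,0],[0,0,0],[0,0,0],[0,0,0],[0,0,0]], "hand": [-1,-1,-1,-1,-1,-1,-1,-1]}}

```text
clock: 30.52
position: [0.5078, -0.1667, 0.059]
ee_rot: [0.101, 0.632, 0.764, -0.082]
contact_force: [0.8, 1.2, -0.5]
width: 0.0001
gripper_force: 0.6
```

Request:
{"name": "apply_moves", "arguments": {"xyz": [[-0.019,0,0.005],[-0.019,0,0.005],[-0.019,0,0.005],[-0.019,0,0.005],[-0.019,0,0.005],[-0.019,0,0.005],[-0.019,0,0.005],[-0.019,0,0.005]], "rot": [[0,0,0],[0,0,0],[0,0,0],[0,0,0],[0,0,0],[0,0,0],[0,0,0],[0,0,0]], "hand": [-1,-1,-1,-1,-1,-1,-1,-1]}}

```text
clock: 31.52
position: [0.5166, -0.2129, 0.0593]
ee_rot: [0.101, 0.632, 0.764, -0.082]
contact_force: [0.1, 1.1, 0.1]
width: 0.0002
gripper_force: 0.6
```

Run:
```python
from h import *
s=status.get_state(); print(ny(s["position"]),s["position"],s["contact_force"])
```

```text
(np.float64(0.0004570548379482724), np.float64(-0.017232800471486374)) [ 0.51658983 -0.21286094  0.05928341] [0.08652938 1.10659549 0.09157326]
```

Request:
{"name": "apply_moves", "arguments": {"xyz": [[-0.019,0,0.005],[-0.019,0,0.005],[-0.019,0,0.005],[-0.019,0,0.005],[-0.016,0,0.004],[-0.016,0,0.004],[0,0,0],[0,0,0]], "rot": [[0,0,0],[0,0,0],[0,0,0],[0,0,0],[0,0,0],[0,0,0],[0,0,0],[0,0,0]], "hand": [-1,-1,-1,-1,-1,-1,-1,-1]}}

```text
clock: 32.52
position: [0.5228, -0.2459, 0.0597]
ee_rot: [0.101, 0.632, 0.764, -0.082]
contact_force: [-0.2, -0.5, -0.6]
width: 0.0003
gripper_force: 0.0
```

Run:
```python
from h import *
s=status.get_state(); print(ny(s["position"]),s["position"],s["contact_force"])
sc=grab("scene"); save(sc,"s7.npz"); w=grab("wrist")
a=np.hstack([cv2.resize(sc["px"][250:370,270:400,::-1],(390,360),interpolation=cv2.INTER_CUBIC),cv2.resize(w["px"][:,:,::-1],(410,360))]); cv2.imwrite("pics/w7.png",a)
y=np.array([np.cos(np.radians(100.5)),np.sin(np.radians(100.5)),0]); P=np.array([.513,-.196,0])-.13*y
for q,z in((.064,.088),(.056,.088),(.065,.04)): print(proj(sc,P+q*y+[0,0,z]))
```

```text
(np.float64(0.0005479792904309825), np.float64(-0.05084750072750809)) [ 0.52280502 -0.24589619  0.05967205] [-0.15270236 -0.46508151 -0.61127023]
(np.float64(313.3538335901583), np.float64(291.9227877784438))
(np.float64(315.83172156933216), np.float64(293.8308888310608))
(np.float64(310.50501762226315), np.float64(293.39797213300926))
```

View pics/w7.png

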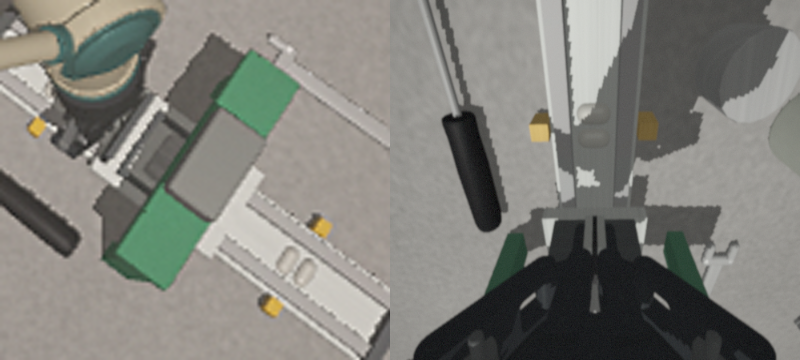

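The arm has lost contact with the plate, so the carrier has been pulled into its stop under the arch. I'll back off and check.

Request:
{"name": "apply_moves", "arguments": {"xyz": [[0.04,0,-0.01],[0.1,0,-0.03],[0.15,0,-0.04],[0.1,0,-0.1],[0.06,0,-0.15],[0.1,0,-0.15],[0.15,0,-0.1],[0.15,0,-0.05]], "rot": [[0,0,0],[0,0,0],[0,0,0],[0,0,0],[0,0,0],[0,0,0],[0,0,0],[0,0,0]], "hand": [-1,-1,-1,-1,-1,-1,-1,-1]}}

```text
clock: 33.62
position: [0.4672, 0.0465, 0.1781]
ee_rot: [0.102, 0.632, 0.764, -0.08]
contact_force: [1.6, 0.3, 0.0]
width: 0.0
gripper_force: 0.0
```

Request:
{"name": "apply_moves", "arguments": {"xyz": [[0.15,0,0],[0,0,0],[0,0,0],[0,0,0]], "rot": [[0,0,0],[0,0,0],[0,0,0],[0,0,0]], "hand": [-1,-1,-1,-1]}}

```text
clock: 34.12
position: [0.4592, 0.0863, 0.165]
ee_rot: [0.101, 0.633, 0.763, -0.082]
contact_force: [-0.9, -0.4, -0.3]
width: 0.0
gripper_force: 0.0
```

Run:
```python
from h import *
s=status.get_state(); print(s["position"],s["contact_force"],s["clock"])
sc=grab("scene"); save(sc,"s8.npz"); w=grab("wrist"); save(w,"w8.npz")
y=np.array([np.cos(np.radians(100.5)),np.sin(np.radians(100.5)),0]); P=np.array([.513,-.196,0])-.13*y; x=np.array([y[1],-y[0],0])
im=w["px"][:,:,::-1].copy()
for sx in(-.035,.035):
  for q,z in((.064,.088),(.056,.088)):
    for c,n in((w,"w"),(sc,"s")): print(n,sx,q,np.round(proj(c,P+q*y+sx*x+[0,0,z]),1))
a=np.hstack([cv2.resize(sc["px"][265:325,280:340,::-1],(400,400),interpolation=cv2.INTER_CUBIC),cv2.resize(im,(400,300))[0:300].copy() if 0 else cv2.resize(im[100:384],(400,400))]); cv2.imwrite("pics/w8.png",a)
```

```text
[0.45919933 0.08630954 0.16499799] [-0.86565299 -0.36692037 -0.34735264] 34.125
w -0.035 0.064 [233.8 368.1]
s -0.035 0.064 [305.7 302.7]
w -0.035 0.056 [234.  370.4]
s -0.035 0.056 [308.2 304.6]
w 0.035 0.064 [278.2 368. ]
s 0.035 0.064 [320.9 281.3]
w 0.035 0.056 [278.  370.3]
s 0.035 0.056 [323.3 283.2]
```

View pics/w8.png

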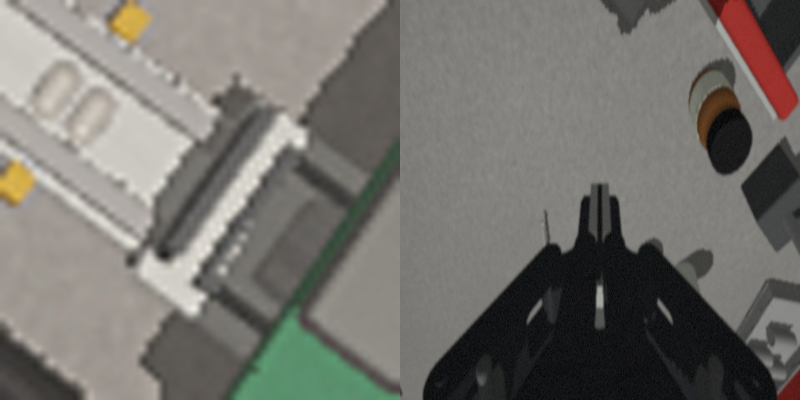

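The push plate's edge runs from (165,250) to (270,110) in the crop. The prediction for the scan station was (171,251) to (273,109), so the carrier has clicked in. The V-block is in the nest under the arch and the arm is clear.

```bash
python3 -c "
from rig import job; print(job.sign_off())"
```

```text
the job is handed in; nothing more can be done
None
```

The job is handed in at about 34 s of the 72 s allowed: the V-block sits groove up in the nest and the carrier is at the scan station under the arch, both checked in the camera images, but `sign_off` returned no verdict.

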